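Stir the polishing pieces in the parts pan

ROBOT

A 6-joint arm with a two-finger parallel gripper is mounted at the origin on the work surface. World frame = base frame: x ahead of the robot, y to its left, z up, the work surface at z = 0. Lengths are in m, angles in rad, forces in N, time in s.
With the tool pointing down it reaches from about 0.25 to 0.8 m from the base axis. Payload 8.5 kg.
Tool frame: the origin (TCP) lies on the centre line of the jaws, within the pads' length; the fingertips stand 14 mm ahead of it and the grasp point (between the pads) lies 5 mm behind it; z points along the fingers, y is the direction in which the jaws open and shut (so a half turn about z gives the same grasp; the last joint's range is limited). The gripper opens to 85 mm and grips with 20 to 120 N. Pads are 22 mm wide; open, the fingers measure 114 mm over their backs; the gripper's body (76 mm by 85 mm) begins 54 mm behind the grasp point. The pads swing forward as they close: fully open they stand 13 mm farther back than shut.
Start: joints at [1.298, 0.238, -0.013, 1.319, 0, 1.571], TCP at [0.141, 0.506, 0.211] pointing down, gripper open.
Joint ranges: [-2.66, 2.66], [-1.03, 1.9], [-1.14, 1.46], [-1.82, 2.27], [-1.45, 1.34], [-3.14, 3.14]. Speed limits (rad/s): [2.22, 2.22, 2.79, 3.14, 3.14, 3.14].

INTERFACE

Orientations are given as a rotation vector (axis times angle).
In Python, from cell import monitor, cams, env gives the robot as it stands.
- The arm moves only by the tool carry_out, never from a script. Its argument "moves" is a list of rows, each an object of numbers: "tx", "ty", "tz": the shift along the tool's x, y, z in m; "wx", "wy", "wz": the turn, a rotation vector about the tool's x, y, z in rad; "grip": the finger opening in m, from 0 to 0.0854. A call has 1 to 10 rows; each row is the pose to reach, as a shift and turn from the pose measured when the call began, along the tool's axes at that moment; what a row does not reach only later rows make up. A row lasts 1/12 s, in which the tool goes at most 41.7 mm and 7.16 degrees, less where a joint would pass 70% of its speed; a pose out of reach is approached as far as the arm can. A call with a gripper value outside its range is refused whole. The fingers move at their own pace and stop on an object; "newtons" is the grip in N (left out, the last holds). Time passes only in rows, so rows that repeat a pose let the fingers close. It gives the time, the measured TCP pose, the force and the opening at its end, in the units of the state.
- monitor.get_state(): the state, without advancing time (a new reading comes with each control period).
- cams.capture(name): name is "scene" or "side" or "wrist"; returns a dict with "img" (384x512x3 uint8, red, green, blue), "depth" (384x512 float32, m along the optical axis (not along the pixel's ray), 0 where there is no reading), "fx", "fy", "cx", "cy" (pixels), "eye" and "attitude" of the camera in the world. Camera axes: x right, y up, looking along -z (the intrinsics and any distortion apply to the point x, -y, -z); pixel columns grow to the right and rows downward; lengths in m; the calibration is good to about 2 mm. A picture is of the moment at which its call begins.
- env.hand_in(): hands the job in, once; it reports no verdict.
The state is a dict: "clock": time; "joint_pos": joint angles; "qd": joint speeds; "effort": joint torques, N m; "tcp_pos": TCP position; "tool_rot": TCP orientation; "wrist_force": force on the tool from outside, world axes, zero at the start; "wrist_torque": the same for the moment, N m; "opening": finger opening in m.
Only numpy, scipy, OpenCV 4.12 (cv2) and the standard library are available. Lean on these libraries where they do the work, as an engineer would, in place of code of your own. Each camera call takes 0.05 s, during which the arm holds its last target.

TASK

Take the stirring rod (the plain straight stick without a blade) off its hook under the joist and stir the chunky pieces in the steel pan: set its foot down between them on the sprung plate at the side farthest from the robot and make two full turns, anticlockwise seen from above, in a wide circle near the wall that pushes the pieces round, finishing at the far side. Keep the foot pressing the plate down a little all the way round, gently, never down to its stop. Then let go of the rod so that it stays in the pan, leaning on its wall, with all the pieces still in the pan and everything else left alone.

Things in the scene. Friction and masses are not known exactly. Their poses are not given: they have to be found in the camera images.
- pan: Round open steel pan fixed to the shelf: outer diameter 184 mm, height 85 mm, wall 3 mm (inner radius 89 mm). Origin: centre of its underside; z up, x away from the robot, y to the robot's left. It holds eight chunky pieces on a round sprung strainer plate.
- strainer (a joint): How far (m) the sprung strainer plate is pushed down, straight down; 0 at rest, stop at 0.014. The plate (radius 86 mm, level) nearly fills the pan beneath the pieces. The height of its top at rest is not known: anywhere from 24 to 36 mm above the pan's underside, different each time. About 1.5 N on the rod starts it moving, then 0.7 N more per mm (about 5 N at 5 mm).
- rod: The stirring rod: plain straight round aluminium stick without blade, 200 mm overall, hanging by its eye from one of three hooks under the joist (which one varies). Shaft 16 mm in diameter from 18 to 152 mm below the eye's centre. Origin: centre of the eye; z up along the shaft, x square to the eye's plane (it slides off the hook towards -x). About 160 g, its foot end heavy.
- rod_foot (a point): Middle of the lower end of the rod's foot, 178 mm below the eye's centre. The foot is a steel knob 22 mm across and 26 mm long with a ball-round end, so the rod does not stand by itself: let go, it tips over until it leans on the pan wall.
- rod_eye (a point): Centre of the rod's hanging eye (ring of 7 mm bar, outer diameter 43 mm, opening about 29 mm, in the rod's y-z plane).
- joist: Fixed slim wooden joist along its own y, 400 mm long, 30 mm deep, 34 mm tall, underside 371 mm above the shelf, on 30 mm square posts 185 mm either side and 60 mm behind (+x). Three hooks hang straight below it at its y = -120, 0, +120 mm, so tools there cannot be taken from straight above. Origin: on the shelf below the middle hook; x away from the robot.
- hook_mid (a point): Low point of the middle hook, 330 mm above the shelf; the others are alike. 6 mm wire: it comes down 16 mm behind (+x of the joist), then runs 18 mm forward to the joist's -x (robot side), the tip rising 8 mm. To take a tool off, lift it 10 to 17 mm and draw it 50 mm or more along -x.
- scraper: Ice scraper hanging from another hook, blade 90 mm wide at the bottom, 207 mm overall; origin at its eye's centre. Leave it.
- squeegee: Squeegee hanging from another hook, blade 110 mm wide at the bottom, about 200 mm overall; origin at its eye's centre. Leave it.
- jug: Closed grey jug, 100 x 140 mm, 201 mm tall, origin at the centre of its underside. Leave it.
- funnel: Stainless funnel standing mouth down, 110 mm across, 110 mm tall, origin at the centre of its underside. Leave it.
- screwdriver: Stubby screwdriver lying on the shelf, 110 mm long. Leave it.
- piece1: Chunky polishing piece 1 of eight: fired-clay cylinder 28 mm in diameter and 28 mm tall, 45 g, standing loose on the strainer plate in the pan; origin at the centre of its underside. All eight are alike.
- piece2: Chunky polishing piece 2 of eight: fired-clay cylinder 28 mm in diameter and 28 mm tall, 45 g, standing loose on the strainer plate in the pan; origin at the centre of its underside. All eight are alike.
- piece3: Chunky polishing piece 3 of eight: fired-clay cylinder 28 mm in diameter and 28 mm tall, 45 g, standing loose on the strainer plate in the pan; origin at the centre of its underside. All eight are alike.
- piece4: Chunky polishing piece 4 of eight: fired-clay cylinder 28 mm in diameter and 28 mm tall, 45 g, standing loose on the strainer plate in the pan; origin at the centre of its underside. All eight are alike.
- piece5: Chunky polishing piece 5 of eight: fired-clay cylinder 28 mm in diameter and 28 mm tall, 45 g, standing loose on the strainer plate in the pan; origin at the centre of its underside. All eight are alike.
- piece6: Chunky polishing piece 6 of eight: fired-clay cylinder 28 mm in diameter and 28 mm tall, 45 g, standing loose on the strainer plate in the pan; origin at the centre of its underside. All eight are alike.
- piece7: Chunky polishing piece 7 of eight: fired-clay cylinder 28 mm in diameter and 28 mm tall, 45 g, standing loose on the strainer plate in the pan; origin at the centre of its underside. All eight are alike.
- piece8: Chunky polishing piece 8 of eight: fired-clay cylinder 28 mm in diameter and 28 mm tall, 45 g, standing loose on the strainer plate in the pan; origin at the centre of its underside. All eight are alike.

How it is judged:
On the way, in this order (a step that is already met when the one before it is completed fails the run):
1. the rod is lifted off its hook and held (distance of rod from where it was at the start of the episode above 0.06 m and height (world z) of rod_foot above 0.09 m and contact force between the fingers and rod above 0.5 N), for 0.1 s.
2. turn 1: the held rod's foot presses the strainer plate down (over 1.5 mm) at the far side, at least 20 mm from the pan's middle (z of rod_foot in the frame of pan below 0.037 m and value of joint strainer above 0.0015 m and contact force between the fingers and rod above 0.5 N and x of rod_foot in the frame of pan above 0.02 m and y of rod_foot in the frame of pan between -0.022 and 0.022 m), for 0.06 s.
3. turn 1: the held rod's foot presses the strainer plate down (over 1.5 mm) at the left side, at least 20 mm from the pan's middle (z of rod_foot in the frame of pan below 0.037 m and value of joint strainer above 0.0015 m and contact force between the fingers and rod above 0.5 N and y of rod_foot in the frame of pan above 0.02 m and x of rod_foot in the frame of pan between -0.022 and 0.022 m), for 0.06 s.
4. turn 1: the held rod's foot presses the strainer plate down (over 1.5 mm) at the near side, at least 20 mm from the pan's middle (z of rod_foot in the frame of pan below 0.037 m and value of joint strainer above 0.0015 m and contact force between the fingers and rod above 0.5 N and x of rod_foot in the frame of pan below -0.02 m and y of rod_foot in the frame of pan between -0.022 and 0.022 m), for 0.06 s.
5. turn 1: the held rod's foot presses the strainer plate down (over 1.5 mm) at the right side, at least 20 mm from the pan's middle (z of rod_foot in the frame of pan below 0.037 m and value of joint strainer above 0.0015 m and contact force between the fingers and rod above 0.5 N and y of rod_foot in the frame of pan below -0.02 m and x of rod_foot in the frame of pan between -0.022 and 0.022 m), for 0.06 s.
6. turn 2: the held rod's foot presses the strainer plate down (over 1.5 mm) at the far side, at least 20 mm from the pan's middle (all of step 2), for 0.06 s.
7. turn 2: the held rod's foot presses the strainer plate down (over 1.5 mm) at the left side, at least 20 mm from the pan's middle (all of step 3), for 0.06 s.
8. turn 2: the held rod's foot presses the strainer plate down (over 1.5 mm) at the near side, at least 20 mm from the pan's middle (all of step 4), for 0.06 s.
9. turn 2: the held rod's foot presses the strainer plate down (over 1.5 mm) at the right side, at least 20 mm from the pan's middle (all of step 5), for 0.06 s.
10. back at the far side after two turns, plate still pressed, and pieces have been stirred out of place (at least one of pieces 1-4 and one of 5-8 lie over 25 mm from their start) (all of step 6 and distance of any of piece1, piece2, piece3, piece4 from where it was at the start of the episode above 0.025 m and distance of any of piece5, piece6, piece7, piece8 from where it was at the start of the episode above 0.025 m), for 0.06 s.
At the end, for the whole second after the job is handed in: Rod released, at rest (<30 mm/s), foot in the pan (within 90 mm of its axis, under 75 mm above its underside), eye over 60 mm above the underside; all eight pieces in the pan below the rim; jug, funnel, screwdriver, scraper and squeegee within 40 mm of their starts (horizontal distance between each of rod_foot, piece1, piece2, piece3, piece4, piece5, piece6, piece7, piece8 and pan below 0.09 m and z of rod_foot in the frame of pan below 0.075 m and z of rod_eye in the frame of pan above 0.06 m and linear speed of rod below 0.03 m/s and z of each of piece1, piece2, piece3, piece4, piece5, piece6, piece7, piece8 in the frame of pan below 0.085 m and distance of each of jug, funnel, screwdriver, scraper, squeegee from where it was at the start of the episode below 0.04 m); the robot touches nothing.
It fails at once if the strainer plate is pushed down to its stop (over 13 mm) (value of joint strainer above 0.013 m).
It fails at once if a bystander (jug, funnel, screwdriver) is shifted over 40 mm (distance of any of jug, funnel, screwdriver from where it was at the start of the episode above 0.04 m).
It fails at once if the scraper or squeegee falls from its hook (height (world z) of any of scraper, squeegee below 0.25 m).
It fails at once if a piece is thrown out of the pan (horizontal distance between any of piece1, piece2, piece3, piece4, piece5, piece6, piece7, piece8 and pan above 0.1 m).
It also fails if it takes over 72 s, if anything falls off the work surface, if the arm or the gripper's body presses on something with over 40 N, if the wrist force passes 120 N, or if a joint passes its speed limit or range.

## Working session

There is one attempt and no reset: what is moved stays moved. The work goes in short steps, Python scripts to look and compute and a tool call to move; the robot and the scene stay as the last step left them, time stands still between calls to the robot, and variables do not carry over. Pictures are saved under pics/ and viewed, and the job is handed in when it is done.

Besides the shell and the picture viewer there is one more tool, called after "Request:" as a command line: name --argument value ..., lists and objects as JSON in quotes. carry_out: Moves the arm, as the interface text tells. Its arguments: {"type":"object","properties":{"moves":{"type":"array","items":{"type":"object","properties":{"tx":{"type":"number"},"ty":{"type":"number"},"tz":{"type":"number"},"wx":{"type":"number"},"wy":{"type":"number"},"wz":{"type":"number"},"grip":{"type":"number"}}}},"newtons":{"type":"number"}},"required":["moves"]}

```bash
ls; mkdir -p pics; cat > h.py <<'E'
import numpy as np, cv2
from scipy.spatial.transform import Rotation as R
from cell import monitor, cams, env
def cap(n):
    c=cams.capture(n); return c
def rot(c):
    a=np.array(c['attitude'],float)
    if a.shape==(3,3): return a
    return R.from_rotvec(a).as_matrix() if a.size==3 else R.from_quat(a).as_matrix()
def pts(c):
    d=c['depth']; v,u=np.mgrid[:d.shape[0],:d.shape[1]]
    p=np.stack([(u-c['cx'])/c['fx']*d,-(v-c['cy'])/c['fy']*d,-d],-1)
    return p@rot(c).T+np.array(c['eye'])
def save(c,n): cv2.imwrite('pics/'+n,cv2.cvtColor(c['img'],cv2.COLOR_RGB2BGR))
E
python3 - <<'E'
from h import *
print(monitor.get_state())
for n in ['scene','side','wrist']:
    c=cap(n); save(c,n+'0.png'); print(n,{k:v for k,v in c.items() if k not in('img','depth')})
E
```

```text
pics
{'clock': 0.0, 'joint_pos': array([ 1.29801951e+00,  2.38802591e-01, -1.42604096e-02,  1.31917277e+00,
       -5.83667785e-06,  1.57080860e+00]), 'qd': array([ 0.00028845,  0.00103779, -0.00077187, -0.00100065, -0.00033477,
        0.00199816]), 'effort': array([ 8.12515282e-04, -5.38779223e+01,  3.46441090e+01,  1.84005476e-02,
        1.05876246e-06,  3.01576065e-06]), 'tcp_pos': array([0.14132311, 0.50516946, 0.21066379]), 'tool_rot': array([-4.27142814e-01, -3.11222671e+00,  2.24118693e-03]), 'wrist_force': array([-0.21682446,  0.24982131,  0.55239296]), 'wrist_torque': array([-0.01156334,  0.00137756, -0.00352398]), 'opening': 0.0854156331718004}
scene {'fx': 375.6512722782868, 'fy': 375.6512722782868, 'cx': 259.00982130792374, 'cy': 183.89722148356833, 'eye': array([1.55904382, 0.12667393, 1.0658113 ]), 'attitude': array([0.63305615, 0.80918777, 1.64012562])}
side {'fx': 396.3672204249694, 'fy': 396.3672204249694, 'cx': 254.30137397664646, 'cy': 189.8275212802355, 'eye': array([ 0.19492772, -1.03851246,  0.87813788]), 'attitude': array([ 0.95085812, -0.14349149, -0.25265246])}
wrist {'fx': 285.18527470177025, 'fy': 285.18527470177025, 'cx': 257.83427447887675, 'cy': 185.0473517255182, 'eye': array([0.06630988, 0.52685166, 0.37449546]), 'attitude': array([-0.26508718, -0.20066933,  1.28722334])}
```

View pics/scene0.png

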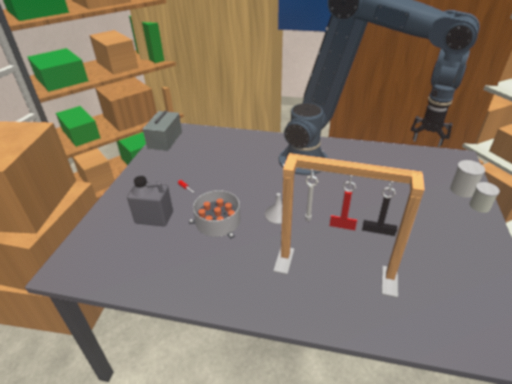

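View pics/side0.png

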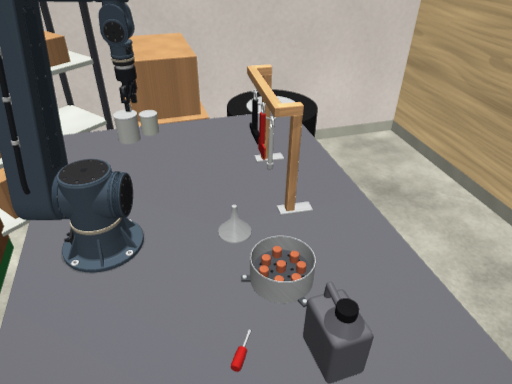

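View pics/wrist0.png

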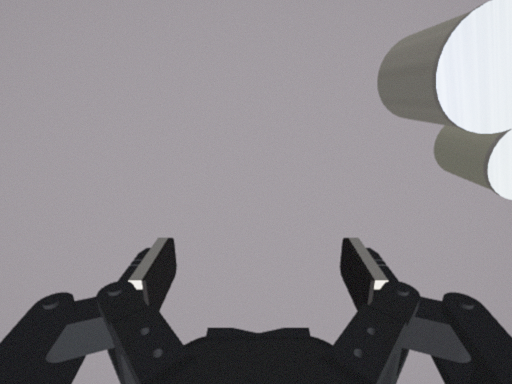

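The scene view shows the pan at about (217,212), and the rod as the leftmost tool at (311,195). The red scraper or squeegee is at (345,205) and the black tool at (382,215). The side view shows the pan at (283,268) with its eight orange pieces. Next I'll measure.

```bash
cat > m.py <<'E'
from h import *
for n,pan,rod in [('scene',(185,185,250,245),(300,170,322,225)),('side',(240,235,325,300),(262,110,276,172))]:
    c=cap(n); P=pts(c); im=c['img'].astype(int)
    hsv=cv2.cvtColor(c['img'],cv2.COLOR_RGB2HSV)
    # pan rim: points with z 0.075..0.095
    def box(b): return (slice(b[1],b[3]),slice(b[0],b[2]))
    Q=P[box(pan)].reshape(-1,3)
    rim=Q[(abs(Q[:,2]-0.085)<0.004)]
    A=np.c_[2*rim[:,:2],np.ones(len(rim))]; s=np.linalg.lstsq(A,(rim[:,:2]**2).sum(1),rcond=None)[0]
    print(n,'rim',len(rim),s[:2],np.sqrt(s[2]+s[0]**2+s[1]**2), Q[:,2].max())
    m=((hsv[...,0]<12)&(hsv[...,1]>130)); M=np.zeros(m.shape,np.uint8); M[box(pan)]=m[box(pan)]
    k,l,st,ce=cv2.connectedComponentsWithStats(M)
    for i in range(1,k):
        if st[i,4]<15: continue
        q=P[l==i]; zt=np.percentile(q[:,2],95); t=q[q[:,2]>zt-0.006]
        print('  piece',ce[i].round(),st[i,4],'top',zt.round(4),t.mean(0).round(4))
    Q=P[box(rod)]
    for r in range(0,Q.shape[0],4):
        row=Q[r]; ok=(abs(row[:,2]-0.25)<0.15)&(row[:,0]>0.3)&(row[:,0]<0.75)
        if ok.any(): print('  ',r+rod[1],ok.sum(),row[ok].mean(0).round(3), np.c_[row[ok][:,0].min(),row[ok][:,0].max()].round(3))
    big=cv2.resize(c['img'],None,fx=2,fy=2,interpolation=cv2.INTER_CUBIC)
    a=c['img'][box(pan)]; cv2.imwrite(f'pics/pan_{n}.png',cv2.cvtColor(cv2.resize(a,None,fx=8,fy=8,interpolation=cv2.INTER_CUBIC),cv2.COLOR_RGB2BGR))
    b=(280,150,430,240) if n=='scene' else (230,60,330,180)
    a=c['img'][box(b)]; cv2.imwrite(f'pics/rod_{n}.png',cv2.cvtColor(cv2.resize(a,None,fx=5,fy=5,interpolation=cv2.INTER_CUBIC),cv2.COLOR_RGB2BGR))
E
python3 m.py
```

```text
scene rim 136 [ 0.50368305 -0.28896157] 0.09025383278118479 1.0658112960449075
  piece [219. 208.] 98 top 0.0651 [ 0.4999 -0.2824  0.0623]
  piece [204. 209.] 77 top 0.0641 [ 0.505  -0.3432  0.0616]
  piece [229. 208.] 61 top 0.0639 [ 0.4913 -0.2416  0.0613]
  piece [208. 217.] 19 top 0.0637 [ 0.5569 -0.307   0.0615]
   170 7 [0.598 0.095 0.375] [[0.595 0.601]]
   174 2 [0.584 0.08  0.347] [[0.567 0.601]]
   178 7 [0.586 0.078 0.332] [[0.58  0.596]]
   182 3 [0.586 0.086 0.317] [[0.585 0.586]]
   186 5 [0.586 0.079 0.299] [[0.585 0.588]]
   190 5 [0.588 0.08  0.285] [[0.586 0.589]]
   194 4 [0.587 0.079 0.266] [[0.586 0.588]]
   198 5 [0.588 0.079 0.25 ] [[0.585 0.59 ]]
   202 5 [0.587 0.08  0.232] [[0.584 0.59 ]]
   206 5 [0.586 0.078 0.213] [[0.581 0.589]]
   210 5 [0.587 0.079 0.195] [[0.584 0.59 ]]
   214 6 [0.587 0.079 0.176] [[0.58  0.591]]
   218 6 [0.589 0.08  0.159] [[0.585 0.593]]
side rim 281 [ 0.50030074 -0.29147485] 0.08993931988212894 0.8781378808139396
  piece [277. 252.] 87 top 0.063 [ 0.5041 -0.2325  0.0608]
  piece [297. 265.] 248 top 0.063 [ 0.5397 -0.3071  0.0611]
[... 162 characters left out ...]
28 -0.3424  0.0622]
   110 14 [0.601 0.18  0.316] [[0.559 0.667]]
   114 12 [0.612 0.216 0.284] [[0.56 0.67]]
   118 14 [0.578 0.106 0.322] [[0.56  0.592]]
   122 11 [0.604 0.196 0.263] [[0.576 0.666]]
   126 12 [0.609 0.206 0.242] [[0.576 0.668]]
   130 12 [0.606 0.199 0.229] [[0.572 0.665]]
   134 12 [0.607 0.199 0.214] [[0.571 0.665]]
   138 12 [0.607 0.198 0.197] [[0.574 0.664]]
   142 7 [0.582 0.124 0.223] [[0.573 0.592]]
   146 7 [0.58  0.115 0.212] [[0.573 0.584]]
   150 9 [0.579 0.113 0.198] [[0.57  0.585]]
   154 8 [0.578 0.107 0.185] [[0.572 0.584]]
   158 7 [0.578 0.097 0.174] [[0.572 0.584]]
   162 6 [0.577 0.075 0.171] [[0.57  0.585]]
   166 6 [0.576 0.07  0.158] [[0.57  0.585]]
```

View pics/pan_scene.png

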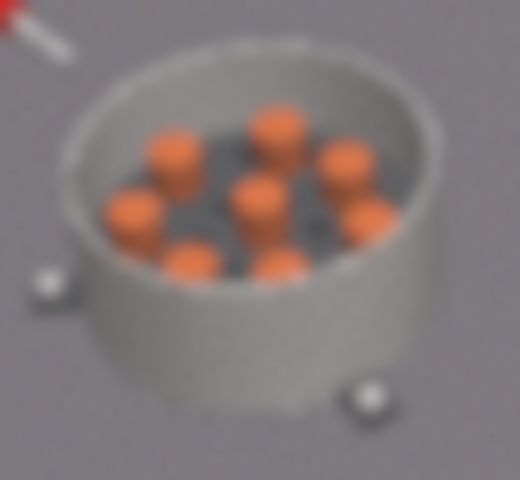

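View pics/pan_side.png

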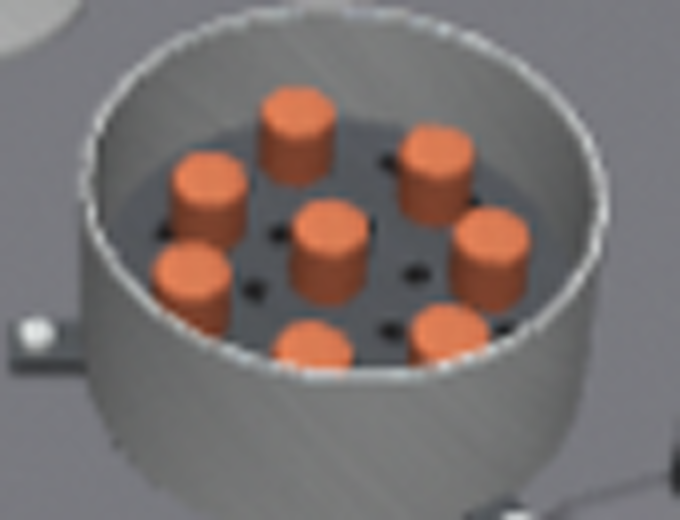

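View pics/rod_scene.png

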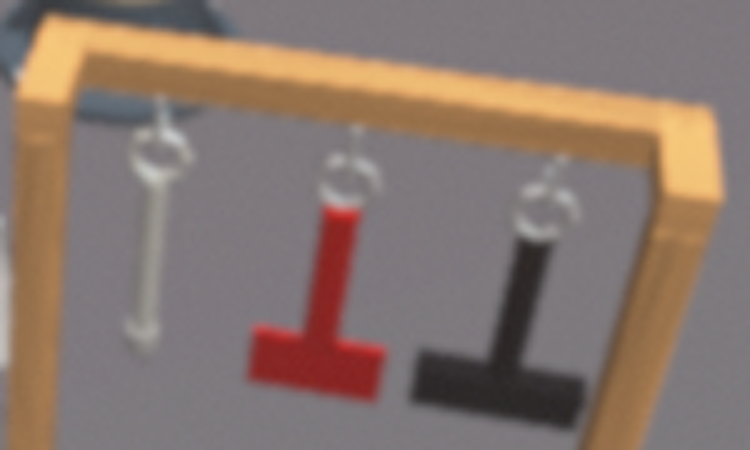

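View pics/rod_side.png

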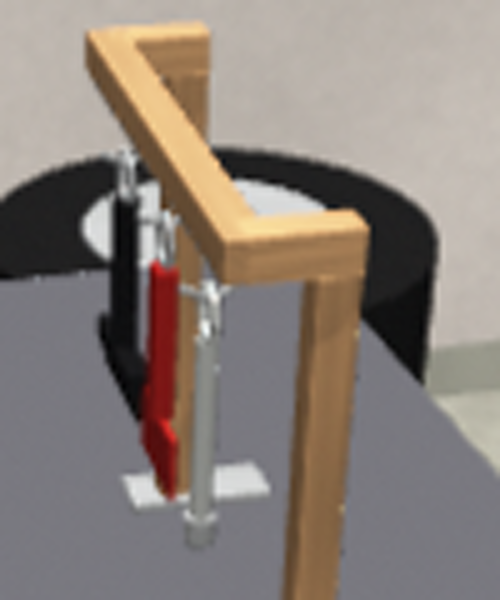

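Both pan views show one central piece and a ring of seven around it. The rod hangs plumb at crop x≈200 in the side view. I'll cast rays to the piece tops and get the joist yaw.

```bash
cat >> h.py <<'E'
def ray(c,u,v,z):
    d=rot(c)@np.array([(u-c['cx'])/c['fx'],-(v-c['cy'])/c['fy'],-1]); e=np.array(c['eye']); return e+d*(z-e[2])/d[2]
E
python3 - <<'E'
from h import *
c=cap('side'); pc=np.array([.502,-.290])
for a in [(298,108),(437,152),(208,180),(330,228),(491,237),(192,270),(449,330),(313,345)]:
    p=ray(c,240+a[0]/8-.5,235+a[1]/8-.5,.063)[:2]-pc; print((p*1000).round(),round(np.hypot(*p)*1000), round(np.degrees(np.arctan2(p[1],p[0]))))
c=cap('scene');P=pts(c)
hsv=cv2.cvtColor(c['img'],cv2.COLOR_RGB2HSV)
w=(hsv[...,0]>8)&(hsv[...,0]<22)&(hsv[...,1]>80)&(abs(P[...,2]-.405)<.005)&(abs(P[...,0]-.58)<.1)
q=P[w]; ym=q[:,1]; f=[np.median(q[abs(ym-t)<.02,0]) for t in np.arange(.05,.36,.03)]
print(w.sum(),q.mean(0),q.min(0),q.max(0)); print(np.polyfit(np.arange(.05,.36,.03),f,1),np.round(f,3))
for nm,m in [('red',((hsv[...,0]<8)|(hsv[...,0]>172))&(hsv[...,1]>150)),('blk',hsv[...,2]<70)]:
    k=m&(P[...,2]>.14)&(P[...,2]<.3)&(abs(P[...,0]-.59)<.06)&(P[...,1]>.1)&(P[...,1]<.42); print(nm,k.sum(),np.median(P[k],0),P[k].min(0),P[k].max(0))
# rod extent
k=(abs(P[...,1]-.079)<.03)&(abs(P[...,0]-.585)<.02)&(P[...,2]>.1)&(P[...,2]<.36); q=P[k]; print(q[:,2].min(),q[:,2].max())
# jug, funnel
b=P[...,2]>.02
for nm,bx in [('jug',(128,175,175,228)),('fun',(262,188,286,224)),('drv',(174,178,200,196))]:
    q=P[bx[1]:bx[3],bx[0]:bx[2]].reshape(-1,3); q=q[(q[:,2]>.008)&(q[:,2]<.3)]; print(nm,np.percentile(q,[2,50,98],axis=0).round(3).tolist())
E
```

```text
[ 3. 60.] 60 87
[44. 24.] 51 29
[-40.  33.] 52 141
[-6. -2.] 6 -165
[ 48. -21.] 52 -24
[-59.  -8.] 59 -172
[ 18. -58.] 61 -73
[-29. -52.] 60 -120
1174 [0.60336653 0.20725226 0.40492886] [ 0.56352524 -0.00388414  0.40001558] [0.67598426 0.3964679  0.40941541]
[0.06497685 0.58054062] [0.585 0.586 0.587 0.59  0.591 0.592 0.595 0.597 0.599 0.599 0.607]
red 370 [0.59178374 0.1972305  0.1765819 ] [0.58395975 0.15542285 0.14006838] [0.60120606 0.23794575 0.29993984]
blk 451 [0.60199829 0.31559513 0.18127002] [0.5881885  0.26322906 0.14173526] [0.61093395 0.36906573 0.29851845]
0.15078036994354027 0.3580953955864551
jug [[0.504, -0.61, 0.015], [0.581, -0.534, 0.12], [0.594, -0.481, 0.202]]
fun [[0.413, -0.101, 0.009], [0.449, -0.052, 0.046], [0.655, 0.006, 0.288]]
drv [[0.304, -0.539, 0.01], [0.329, -0.504, 0.02], [0.359, -0.45, 0.027]]
```

The plate's top should be near 0.035, since the piece tops are at 0.063. The gap at the far side is centred near angle 0°. The rod axis is at (0.579, 0.079), with the eye at about 0.319. Next I'll plan the approach.

```bash
cat >> h.py <<'E'
def plan(targets, s=None, nd=3):
    """targets: list of (pos, Rmat). prints rows relative to the current pose"""
    s=s or monitor.get_state(); R0=R.from_rotvec(s['tool_rot']).as_matrix(); p0=s['tcp_pos']
    for p,Rm in targets:
        t=R0.T@(np.array(p)-p0); w=R.from_matrix(R0.T@Rm).as_rotvec()
        print([round(x,nd) for x in t.tolist()],[round(x,nd) for x in w.tolist()])
def tool(psi,pitch):
    a,b=np.radians(psi),np.radians(pitch)
    z=np.array([np.cos(b)*np.cos(a),np.cos(b)*np.sin(a),-np.sin(b)]); y=np.array([-np.sin(a),np.cos(a),0]); return np.c_[np.cross(y,z),y,z]
def st():
    s=monitor.get_state()
    print('t',round(s['clock'],2),'p',s['tcp_pos'].round(4),'q',s['joint_pos'].round(2),'F',s['wrist_force'].round(2),'M',s['wrist_torque'].round(2),'open',round(s['opening'],4)); print('z',R.from_rotvec(s['tool_rot']).as_matrix().round(3).tolist())
    return s
E
python3 - <<'E'
from h import *
plan([((.26,.38,.24),tool(0,60)),((.30,.30,.26),tool(0,45)),((.40,.16,.26),tool(0,30)),((.45,.079,.26),tool(0,30))])
E
```

```text
[-0.148, -0.089, -0.029] [-0.072, -0.52, -0.266]
[-0.208, -0.155, -0.049] [-0.108, -0.78, -0.258]
[-0.342, -0.263, -0.049] [-0.143, -1.04, -0.247]
[-0.412, -0.328, -0.049] [-0.143, -1.04, -0.247]
```

Request:
carry_out --moves '[{"tx": -0.037, "ty": -0.022, "tz": -0.007, "wx": -0.018, "wy": -0.12, "wz": -0.06}, {"tx": -0.074, "ty": -0.045, "tz": -0.015, "wx": -0.036, "wy": -0.24, "wz": -0.13}, {"tx": -0.11, "ty": -0.067, "tz": -0.022, "wx": -0.054, "wy": -0.36, "wz": -0.19}, {"tx": -0.148, "ty": -0.089, "tz": -0.029, "wx": -0.072, "wy": -0.48, "wz": -0.266}, {"tx": -0.178, "ty": -0.122, "tz": -0.039, "wx": -0.09, "wy": -0.6, "wz": -0.26}, {"tx": -0.208, "ty": -0.155, "tz": -0.049, "wx": -0.108, "wy": -0.72, "wz": -0.258}, {"tx": -0.24, "ty": -0.18, "tz": -0.049, "wx": -0.12, "wy": -0.84, "wz": -0.255}, {"tx": -0.275, "ty": -0.208, "tz": -0.049, "wx": -0.13, "wy": -0.95, "wz": -0.25}, {"tx": -0.31, "ty": -0.235, "tz": -0.049, "wx": -0.143, "wy": -1.04, "wz": -0.247}, {"tx": -0.342, "ty": -0.263, "tz": -0.049, "wx": -0.143, "wy": -1.04, "wz": -0.247}]'

```text
schema error: expected keys tx, ty, tz, wx, wy, wz, grip
```

```bash
python3 - <<'E'
from h import *
st(); plan([((.45,.079,.26),tool(0,30))])
E
```

```text
t 0.35 p [0.1414 0.5055 0.2111] q [ 1.3   0.24 -0.01  1.32 -0.    1.57] F [-0.7  -0.17  0.2 ] M [ 0.03 -0.05  0.03] open 0.0853
z [[-0.963, 0.269, -0.0], [0.269, 0.963, -0.0], [-0.0, -0.0, -1.0]]
[-0.412, -0.328, -0.049] [-0.143, -1.04, -0.247]
```

Request:
carry_out --moves '[{"tx": -0.037, "ty": -0.022, "tz": -0.007, "wx": -0.018, "wy": -0.12, "wz": -0.06, "grip": 0.06}, {"tx": -0.074, "ty": -0.045, "tz": -0.015, "wx": -0.036, "wy": -0.24, "wz": -0.13, "grip": 0.06}, {"tx": -0.11, "ty": -0.067, "tz": -0.022, "wx": -0.054, "wy": -0.36, "wz": -0.19, "grip": 0.06}, {"tx": -0.148, "ty": -0.089, "tz": -0.029, "wx": -0.072, "wy": -0.48, "wz": -0.266, "grip": 0.06}, {"tx": -0.178, "ty": -0.122, "tz": -0.039, "wx": -0.09, "wy": -0.6, "wz": -0.26, "grip": 0.06}, {"tx": -0.208, "ty": -0.155, "tz": -0.049, "wx": -0.108, "wy": -0.72, "wz": -0.258, "grip": 0.06}, {"tx": -0.24, "ty": -0.18, "tz": -0.049, "wx": -0.12, "wy": -0.84, "wz": -0.255, "grip": 0.06}, {"tx": -0.275, "ty": -0.208, "tz": -0.049, "wx": -0.13, "wy": -0.95, "wz": -0.25, "grip": 0.06}, {"tx": -0.31, "ty": -0.235, "tz": -0.049, "wx": -0.143, "wy": -1.04, "wz": -0.247, "grip": 0.06}, {"tx": -0.342, "ty": -0.263, "tz": -0.049, "wx": -0.143, "wy": -1.04, "wz": -0.247, "grip": 0.06}]'

```text
clock: 1.18
tcp_pos: [0.3787, 0.1899, 0.2582]
tool_rot: [-0.005, 2.095, -0.001]
wrist_force: [1.6, 1.2, -1.2]
opening: 0.0597
```

```bash
python3 - <<'E'
from h import *
st(); plan([((.45,.079,.26),tool(0,30))])
E
```

```text
t 1.18 p [0.3787 0.1899 0.2582] q [ 1.1  -0.4  -0.96  0.34 -0.88  0.77] F [ 1.6   1.17 -1.24] M [0.01 0.81 0.01] open 0.0597
z [[-0.501, -0.003, 0.866], [-0.004, 1.0, 0.002], [-0.866, -0.003, -0.501]]
[-0.037, -0.111, 0.061] [0.002, -0.001, 0.004]
```

Request:
carry_out --moves '[{"tx": -0.009, "ty": -0.028, "tz": 0.015, "wx": 0, "wy": 0, "wz": 0, "grip": 0.06}, {"tx": -0.018, "ty": -0.055, "tz": 0.03, "wx": 0, "wy": 0, "wz": 0, "grip": 0.06}, {"tx": -0.028, "ty": -0.083, "tz": 0.045, "wx": 0, "wy": 0, "wz": 0.002, "grip": 0.06}, {"tx": -0.037, "ty": -0.111, "tz": 0.061, "wx": 0, "wy": 0, "wz": 0.004, "grip": 0.06}, {"tx": -0.037, "ty": -0.111, "tz": 0.061, "wx": 0, "wy": 0, "wz": 0.004, "grip": 0.06}, {"tx": -0.037, "ty": -0.111, "tz": 0.061, "wx": 0, "wy": 0, "wz": 0.004, "grip": 0.06}]'

```text
clock: 1.68
tcp_pos: [0.4514, 0.074, 0.2607]
tool_rot: [0.008, 2.093, -0.004]
wrist_force: [-0.8, 0.2, -0.6]
opening: 0.0602
```

```bash
python3 - <<'E'
from h import *
st(); plan([((.583,.079,.26),tool(0,30))])
c=cap('wrist'); save(c,'w1.png')
c=cap('side'); save(c,'s1.png')
E
```

```text
t 1.68 p [0.4514 0.074  0.2607] q [ 0.42 -0.5  -1.09 -0.02 -0.37  0.23] F [-0.79  0.19 -0.56] M [-0.04  0.81 -0.06] open 0.0602
z [[-0.499, 0.007, 0.867], [0.004, 1.0, -0.006], [-0.867, 0.001, -0.499]]
[-0.065, 0.006, 0.114] [-0.006, 0.001, -0.004]
```

View pics/w1.png

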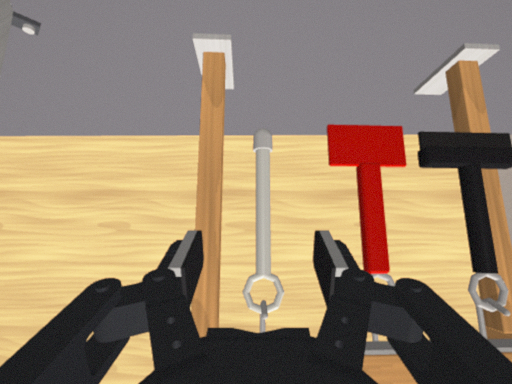

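View pics/s1.png

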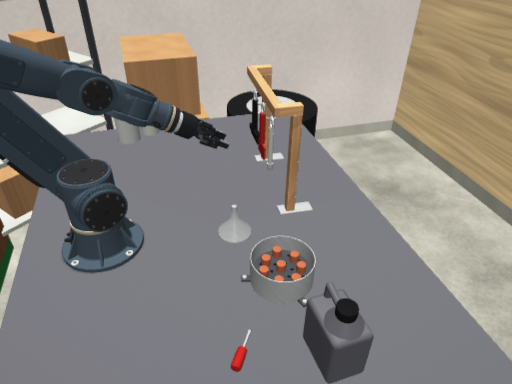

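The wrist view (inverted) shows the rod at u≈263, its eye at (263,293) and foot at (262,140), with the jaws straddling its column. I'll check the rod position from this view.

```bash
python3 - <<'E'
from h import *
c=cap('wrist'); P=pts(c)
for v in range(150,275,15):
    r=P[v,240:290]; ok=(abs(r[:,0]-.575)<.03); print(v, ok.sum(), r[ok].mean(0).round(4) if ok.any() else '', )
r=P[262:325,240:290].reshape(-1,3); r=r[abs(r[:,0]-.575)<.03]; print('ring',r.min(0),r.max(0))
E
```

```text
150 20 [0.5731 0.0786 0.1689]
165 14 [0.5732 0.0786 0.1862]
180 14 [0.5732 0.0785 0.2032]
195 14 [0.5734 0.0784 0.2198]
210 14 [0.5733 0.0784 0.236 ]
225 15 [0.5738 0.0789 0.2519]
240 15 [0.5737 0.0788 0.2674]
255 15 [0.5739 0.0788 0.2826]
270 15 [0.5738 0.0787 0.2975]
ring [0.55826052 0.05816618 0.28954266] [0.59541836 0.09919997 0.35361845]
```

Request:
carry_out --newtons 80 --moves '[{"tx": -0.013, "ty": 0.005, "tz": 0.023, "wx": -0.006, "wy": 0, "wz": -0.004, "grip": 0.06}, {"tx": -0.026, "ty": 0.005, "tz": 0.046, "wx": -0.006, "wy": 0, "wz": -0.004, "grip": 0.06}, {"tx": -0.039, "ty": 0.005, "tz": 0.069, "wx": -0.006, "wy": 0, "wz": -0.004, "grip": 0.06}, {"tx": -0.052, "ty": 0.005, "tz": 0.092, "wx": -0.006, "wy": 0, "wz": -0.004, "grip": 0.06}, {"tx": -0.065, "ty": 0.005, "tz": 0.115, "wx": -0.006, "wy": 0, "wz": -0.004, "grip": 0.06}, {"tx": -0.065, "ty": 0.005, "tz": 0.115, "wx": -0.006, "wy": 0, "wz": -0.004, "grip": 0.06}, {"tx": -0.065, "ty": 0.005, "tz": 0.115, "wx": -0.006, "wy": 0, "wz": -0.004, "grip": 0.06}]'

```text
clock: 2.42
tcp_pos: [0.5826, 0.0857, 0.2572]
tool_rot: [-0.009, 2.098, 0.006]
wrist_force: [-0.8, -0.5, -0.3]
opening: 0.0602
```

```bash
python3 - <<'E'
from h import *
st(); plan([((.585,.079,.2595),tool(0,30))])
c=cap('wrist'); save(c,'w2.png')
E
```

```text
t 2.42 p [0.5826 0.0857 0.2572] q [ 0.27 -0.18 -0.97 -0.25 -0.22  0.13] F [-0.83 -0.53 -0.3 ] M [0.01 0.81 0.03] open 0.0602
z [[-0.503, -0.009, 0.864], [-0.004, 1.0, 0.008], [-0.864, 0.0, -0.503]]
[-0.003, -0.007, 0.001] [0.008, -0.004, 0.004]
```

View pics/w2.png

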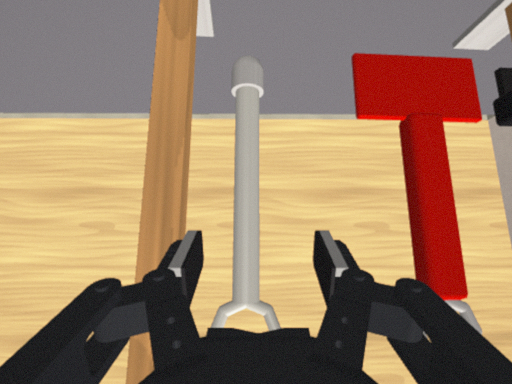

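The rod lies between the pads (u≈247, pads at 190 and 325) and is about 7 mm off centre, so I'll centre on it and close.

Request:
carry_out --newtons 80 --moves '[{"tx": -0.003, "ty": -0.007, "tz": 0.001, "wx": 0.008, "wy": -0.004, "wz": 0.004, "grip": 0.06}, {"tx": -0.003, "ty": -0.007, "tz": 0.001, "wx": 0.008, "wy": -0.004, "wz": 0.004, "grip": 0.04}, {"tx": -0.003, "ty": -0.007, "tz": 0.001, "wx": 0.008, "wy": -0.004, "wz": 0.004, "grip": 0.025}, {"tx": -0.003, "ty": -0.007, "tz": 0.001, "wx": 0.008, "wy": -0.004, "wz": 0.004, "grip": 0.01}, {"tx": -0.003, "ty": -0.007, "tz": 0.001, "wx": 0.008, "wy": -0.004, "wz": 0.004, "grip": 0.0}, {"tx": -0.003, "ty": -0.007, "tz": 0.001, "wx": 0.008, "wy": -0.004, "wz": 0.004, "grip": 0.0}, {"tx": -0.003, "ty": -0.007, "tz": 0.001, "wx": 0.008, "wy": -0.004, "wz": 0.004, "grip": 0.0}, {"tx": -0.003, "ty": -0.007, "tz": 0.001, "wx": 0.008, "wy": -0.004, "wz": 0.004, "grip": 0.0}]'

```text
clock: 3.13
tcp_pos: [0.5841, 0.0783, 0.2591]
tool_rot: [-0.0, 2.094, -0.001]
wrist_force: [-0.4, 0.1, 0.8]
opening: -0.0004
```

```bash
python3 - <<'E'
from h import *
s=st(); p=s['tcp_pos']; T=R.from_rotvec(s['tool_rot']).as_matrix()
up=p+[0,0,.0135]
plan([(up,T),(up+[-.06,.004,0],T),(up+[-.09,.006,0],T)])
c=cap('wrist'); save(c,'w3.png')
E
```

```text
t 3.13 p [0.5841 0.0783 0.2591] q [ 0.25 -0.18 -0.98 -0.25 -0.22  0.13] F [-0.44  0.13  0.8 ] M [-0.01  0.84 -0.03] open -0.0004
z [[-0.5, 0.0, 0.866], [-0.0, 1.0, -0.0], [-0.866, -0.001, -0.5]]
[-0.012, -0.0, -0.007] [0.0, 0.0, 0.0]
[0.018, 0.004, -0.059] [0.0, 0.0, 0.0]
[0.033, 0.006, -0.085] [0.0, 0.0, 0.0]
```

View pics/w3.png

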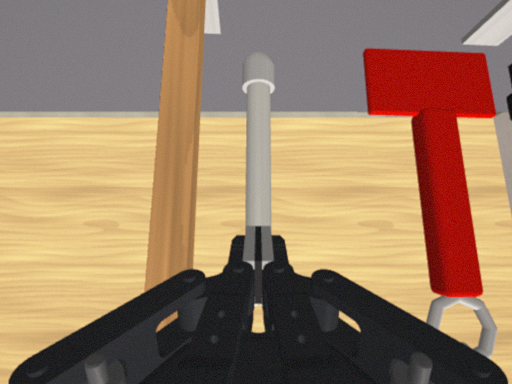

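The opening reads 0, so the grasp missed. I'll check where the rod and fingertips actually are.

```bash
python3 - <<'E'
from h import *
c=cap('wrist'); P=pts(c)
for v in list(range(60,300,20)): print(v, P[v,258].round(4), P[v,240].round(4), P[v,276].round(4))
c=cap('side'); save(c,'s3.png'); a=c['img'][60:180,150:310]; cv2.imwrite('pics/s3c.png',cv2.cvtColor(cv2.resize(a,None,fx=5,fy=5,interpolation=cv2.INTER_CUBIC),cv2.COLOR_RGB2BGR))
E
```

```text
60 [0.5679 0.0788 0.1553] [0.7803 0.0522 0.0015] [0.7806 0.1059 0.0013]
80 [0.5698 0.0788 0.1686] [0.8326 0.049  0.0014] [0.8327 0.1092 0.0014]
100 [0.5721 0.0788 0.1814] [0.8964 0.0452 0.0028] [0.8995 0.1133 0.0011]
120 [0.573  0.0788 0.1949] [ 2.3384 -0.051  -0.6316] [ 2.3371  0.2118 -0.6309]
140 [0.5719 0.0788 0.2087] [ 2.3469 -0.0496 -0.4803] [ 2.3447  0.2101 -0.4793]
160 [0.5714 0.0788 0.2219] [ 2.345  -0.0475 -0.3291] [ 2.3395  0.2076 -0.3273]
180 [0.5724 0.0788 0.2342] [ 2.3392 -0.0453 -0.1819] [ 2.3373  0.2055 -0.1813]
200 [0.5726 0.0788 0.2464] [ 2.3428 -0.0437 -0.0415] [ 2.3403  0.2037 -0.0409]
220 [0.5726 0.0788 0.2583] [ 2.3511 -0.0425  0.0948] [2.335  0.2014 0.0965]
240 [0.5445 0.0787 0.2705] [0.5532 0.0695 0.2703] [0.5542 0.088  0.2703]
260 [0.5301 0.0787 0.2792] [0.537  0.0706 0.2795] [0.5387 0.0869 0.2796]
280 [0.5346 0.0787 0.2879] [0.5166 0.072  0.2859] [0.5153 0.0854 0.2858]
```

View pics/s3c.png

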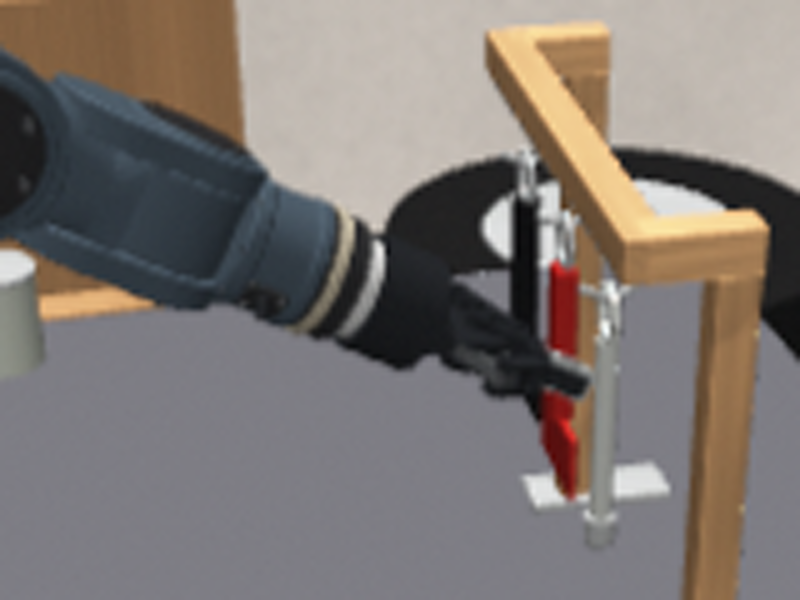

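```bash
python3 - <<'E'
from h import *
c=cap('side')
def rayy(u,v,y):
    d=rot(c)@np.array([(u-c['cx'])/c['fx'],-(v-c['cy'])/c['fy'],-1]); e=c['eye']; return e+d*(y-e[1])/d[1]
for a in [(588,372),(585,392),(603,380),(600,530)]: print(a,rayy(150+a[0]/5-.5,60+a[1]/5-.5,.079).round(4))
P=pts(c); 
for u in range(258,275): print(u,P[135,u].round(3))
E
```

```text
(588, 372) [0.5661 0.079  0.2782]
(585, 392) [0.5644 0.079  0.2637]
(603, 380) [0.5767 0.079  0.2709]
(600, 530) [0.5786 0.079  0.1541]
258 [0.525 0.048 0.295]
259 [0.534 0.064 0.286]
260 [0.538 0.067 0.284]
261 [0.542 0.068 0.283]
262 [0.544 0.065 0.284]
263 [0.548 0.068 0.282]
264 [0.549 0.059 0.286]
265 [0.554 0.064 0.283]
266 [0.558 0.064 0.283]
267 [0.563 0.07  0.279]
268 [0.565 0.067 0.28 ]
269 [0.571 0.074 0.276]
270 [0.574 0.073 0.276]
271 [0.578 0.072 0.276]
272 [0.582 0.076 0.274]
273 [0.584 0.07  0.276]
274 [ 0.768  0.582 -0.002]
```

The side view shows the real fingertips at about (0.565, 0.271). That is some 36 mm short along tool z of what the reported TCP implies. The images decide, so I'll open, advance 37 mm along tool z and look before closing.

Request:
carry_out --moves '[{"tx": 0, "ty": 0, "tz": 0, "wx": 0, "wy": 0, "wz": 0, "grip": 0.06}, {"tx": 0, "ty": 0, "tz": 0, "wx": 0, "wy": 0, "wz": 0, "grip": 0.06}, {"tx": 0, "ty": 0, "tz": 0, "wx": 0, "wy": 0, "wz": 0, "grip": 0.06}, {"tx": 0, "ty": 0, "tz": 0, "wx": 0, "wy": 0, "wz": 0, "grip": 0.06}, {"tx": 0, "ty": 0, "tz": 0, "wx": 0, "wy": 0, "wz": 0, "grip": 0.06}, {"tx": 0, "ty": 0, "tz": 0.012, "wx": 0, "wy": 0, "wz": 0, "grip": 0.06}, {"tx": 0, "ty": 0, "tz": 0.024, "wx": 0, "wy": 0, "wz": 0, "grip": 0.06}, {"tx": 0, "ty": 0, "tz": 0.037, "wx": 0, "wy": 0, "wz": 0, "grip": 0.06}, {"tx": 0, "ty": 0, "tz": 0.037, "wx": 0, "wy": 0, "wz": 0, "grip": 0.06}, {"tx": 0, "ty": 0, "tz": 0.037, "wx": 0, "wy": 0, "wz": 0, "grip": 0.06}]'

```text
clock: 4.17
tcp_pos: [0.616, 0.0781, 0.2397]
tool_rot: [-0.0, 2.096, -0.001]
wrist_force: [-0.3, 0.2, -0.0]
opening: 0.0598
```

```bash
python3 - <<'E'
from h import *
st()
c=cap('side'); a=c['img'][60:180,150:310]; cv2.imwrite('pics/s4c.png',cv2.cvtColor(cv2.resize(a,None,fx=5,fy=5,interpolation=cv2.INTER_CUBIC),cv2.COLOR_RGB2BGR))
c=cap('wrist'); save(c,'w4.png')
E
```

```text
t 4.17 p [0.616  0.0781 0.2397] q [ 0.23 -0.08 -0.97 -0.35 -0.2   0.12] F [-0.32  0.22 -0.03] M [0.02 0.8  0.02] open 0.0598
z [[-0.501, 0.0, 0.865], [-0.001, 1.0, -0.001], [-0.865, -0.001, -0.501]]
```

View pics/s4c.png

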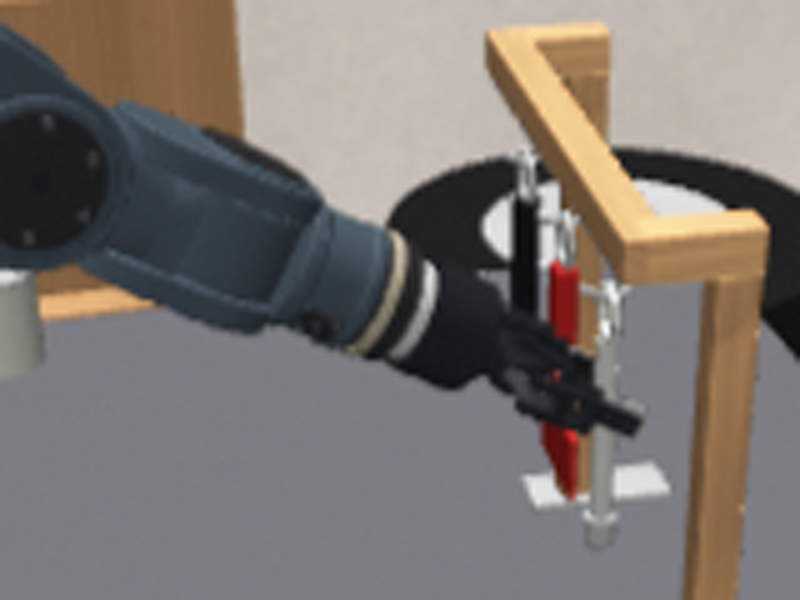

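View pics/w4.png

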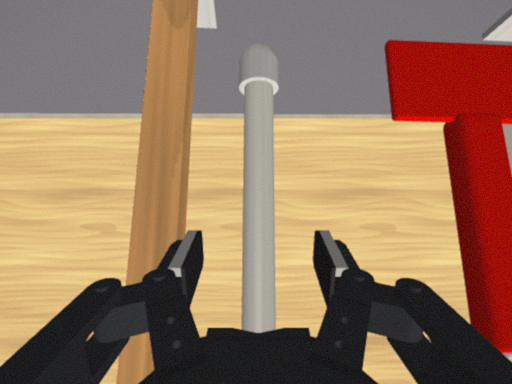

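The rod is now between the pads, at crop (605,390) with the near fingertip reaching (640,415), and centred at u≈258 in the wrist view. Closing.

Request:
carry_out --newtons 80 --moves '[{"tx": 0, "ty": 0.001, "tz": 0, "wx": 0, "wy": 0, "wz": 0, "grip": 0.04}, {"tx": 0, "ty": 0.001, "tz": 0, "wx": 0, "wy": 0, "wz": 0, "grip": 0.025}, {"tx": 0, "ty": 0.001, "tz": 0, "wx": 0, "wy": 0, "wz": 0, "grip": 0.01}, {"tx": 0, "ty": 0.001, "tz": 0, "wx": 0, "wy": 0, "wz": 0, "grip": 0.0}, {"tx": 0, "ty": 0.001, "tz": 0, "wx": 0, "wy": 0, "wz": 0, "grip": 0.0}, {"tx": 0, "ty": 0.001, "tz": 0, "wx": 0, "wy": 0, "wz": 0, "grip": 0.0}]'

```text
clock: 4.77
tcp_pos: [0.6158, 0.0792, 0.2409]
tool_rot: [-0.0, 2.094, -0.001]
wrist_force: [-1.7, -1.1, 1.9]
opening: 0.0134
```

```bash
python3 - <<'E'
from h import *
s=st(); p=s['tcp_pos']; T=R.from_rotvec(s['tool_rot']).as_matrix()
up=p+[0,0,.0135]
plan([(up,T),(up+[-.03,.002,0],T),(up+[-.06,.004,0],T),(up+[-.12,.008,0],T)])
E
```

```text
t 4.77 p [0.6158 0.0792 0.2409] q [ 0.23 -0.08 -0.97 -0.35 -0.2   0.12] F [-1.72 -1.06  1.93] M [-0.07  0.51 -0.09] open 0.0134
z [[-0.5, 0.0, 0.866], [-0.0, 1.0, -0.001], [-0.866, -0.001, -0.5]]
[-0.012, -0.0, -0.007] [0.0, 0.0, 0.0]
[0.003, 0.002, -0.033] [0.0, 0.0, 0.0]
[0.018, 0.004, -0.059] [0.0, 0.0, 0.0]
[0.048, 0.008, -0.111] [0.0, 0.0, 0.0]
```

Request:
carry_out --newtons 80 --moves '[{"tx": -0.004, "ty": 0, "tz": -0.002, "wx": 0, "wy": 0, "wz": 0, "grip": 0.0}, {"tx": -0.008, "ty": 0, "tz": -0.005, "wx": 0, "wy": 0, "wz": 0, "grip": 0.0}, {"tx": -0.012, "ty": 0, "tz": -0.007, "wx": 0, "wy": 0, "wz": 0, "grip": 0.0}, {"tx": -0.012, "ty": 0, "tz": -0.007, "wx": 0, "wy": 0, "wz": 0, "grip": 0.0}, {"tx": -0.012, "ty": 0, "tz": -0.007, "wx": 0, "wy": 0, "wz": 0, "grip": 0.0}]'

```text
clock: 5.18
tcp_pos: [0.6159, 0.0793, 0.2554]
tool_rot: [0.0, 2.093, -0.0]
wrist_force: [0.0, 0.1, -2.0]
opening: 0.014
```

```bash
python3 - <<'E'
from h import *
s=st(); p=s['tcp_pos']; T=R.from_rotvec(s['tool_rot']).as_matrix()
plan([(p+[-.06,.004,0],T),(p+[-.12,.008,0],T)])
c=cap('side'); a=c['img'][60:180,190:310]; cv2.imwrite('pics/s5c.png',cv2.cvtColor(cv2.resize(a,None,fx=5,fy=5,interpolation=cv2.INTER_CUBIC),cv2.COLOR_RGB2BGR))
c=cap('wrist'); save(c,'w5.png')
E
```

```text
t 5.18 p [0.6159 0.0793 0.2554] q [ 0.23 -0.11 -0.94 -0.29 -0.2   0.12] F [ 0.04  0.13 -1.96] M [ 0.04  1.11 -0.  ] open 0.014
z [[-0.499, 0.0, 0.867], [-0.0, 1.0, -0.0], [-0.867, -0.0, -0.499]]
[0.03, 0.004, -0.052] [0.0, 0.0, 0.0]
[0.06, 0.008, -0.104] [0.0, 0.0, 0.0]
```

View pics/s5c.png

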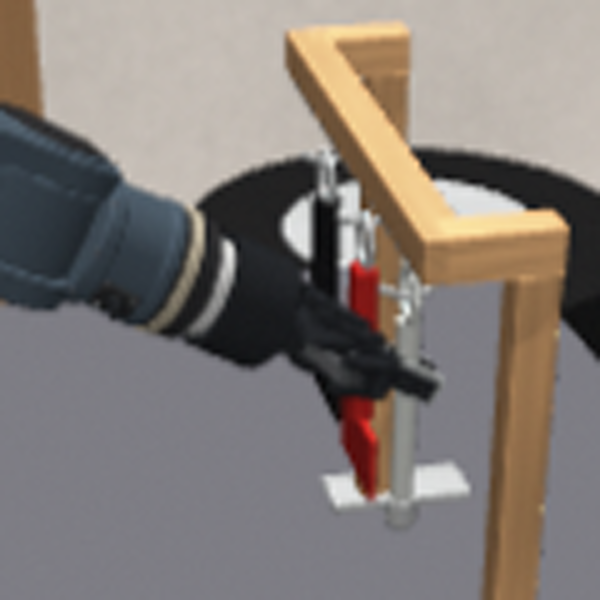

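View pics/w5.png

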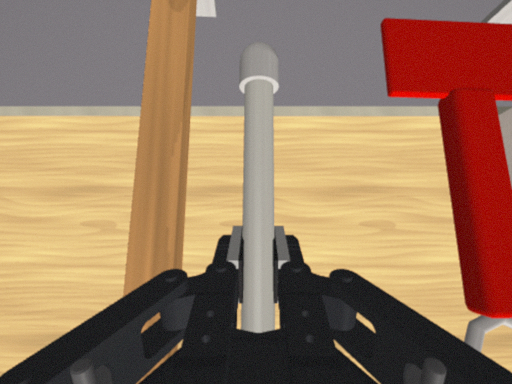

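The rod is firmly between the pads and has come up with the gripper (wrist view u≈258). Now I'll draw it off along −x.

Request:
carry_out --newtons 80 --moves '[{"tx": 0.007, "ty": 0.001, "tz": -0.013, "wx": 0, "wy": 0, "wz": 0, "grip": 0.0}, {"tx": 0.015, "ty": 0.002, "tz": -0.026, "wx": 0, "wy": 0, "wz": 0, "grip": 0.0}, {"tx": 0.022, "ty": 0.003, "tz": -0.039, "wx": 0, "wy": 0, "wz": 0, "grip": 0.0}, {"tx": 0.03, "ty": 0.004, "tz": -0.052, "wx": 0, "wy": 0, "wz": 0, "grip": 0.0}, {"tx": 0.038, "ty": 0.005, "tz": -0.066, "wx": 0, "wy": 0, "wz": 0, "grip": 0.0}, {"tx": 0.045, "ty": 0.006, "tz": -0.078, "wx": 0, "wy": 0, "wz": 0, "grip": 0.0}, {"tx": 0.06, "ty": 0.008, "tz": -0.104, "wx": 0, "wy": 0, "wz": 0, "grip": 0.0}, {"tx": 0.06, "ty": 0.008, "tz": -0.104, "wx": 0, "wy": 0, "wz": 0, "grip": 0.0}]'

```text
clock: 5.95
tcp_pos: [0.4916, 0.0865, 0.2523]
tool_rot: [-0.001, 2.098, -0.002]
wrist_force: [0.3, 0.2, -3.2]
opening: 0.0135
```

```bash
python3 - <<'E'
from h import *
s=st()
c=cap('side'); save(c,'s6.png'); P=pts(c)
c=cap('scene'); save(c,'sc6.png')
E
```

```text
t 5.95 p [0.4916 0.0865 0.2523] q [ 0.39 -0.37 -1.08 -0.14 -0.34  0.2 ] F [ 0.31  0.24 -3.19] M [-0.01  1.16 -0.  ] open 0.0135
z [[-0.503, -0.0, 0.864], [-0.002, 1.0, -0.001], [-0.864, -0.002, -0.503]]
```

View pics/s6.png

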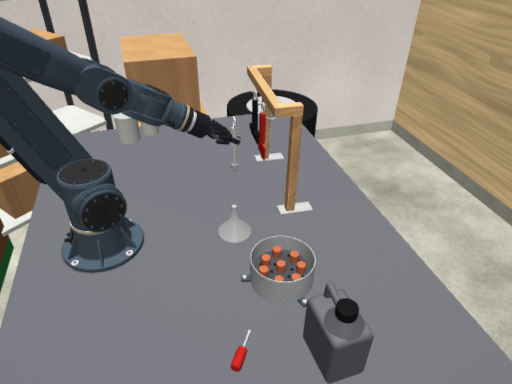

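View pics/sc6.png

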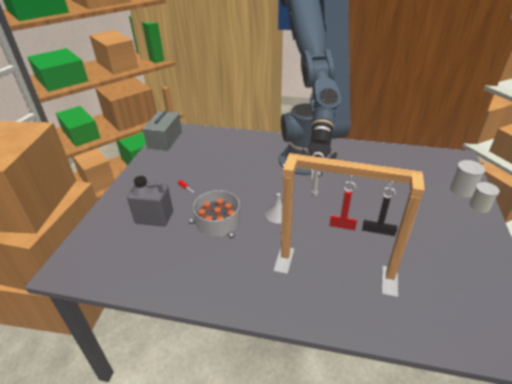

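Rod is free of the hook and hanging upright (foot at (235,169) in the side view), and the other tools are still hanging. Measuring the rod relative to the TCP.

```bash
python3 - <<'E'
from h import *
s=monitor.get_state()
c=cap('side')
def rayy(u,v,y):
    d=rot(c)@np.array([(u-c['cx'])/c['fx'],-(v-c['cy'])/c['fy'],-1]); e=c['eye']; return e+d*(y-e[1])/d[1]
a=c['img'][105:180,190:270]; cv2.imwrite('pics/s7c.png',cv2.cvtColor(cv2.resize(a,None,fx=8,fy=8,interpolation=cv2.INTER_CUBIC),cv2.COLOR_RGB2BGR))
P=pts(c)
for v in range(112,174,3):
    r=P[v,215:250]; ok=(abs(r[:,0]-.455)<.04)&(r[:,1]<.12)&(r[:,1]>.03)&(r[:,2]>.1); 
    if ok.any(): 
        us=np.where(ok)[0]+215; print(v,us.min(),us.max(),r[ok].mean(0).round(3), rayy(us.mean(),v,.0865).round(4))
c2=cap('wrist');P=pts(c2); save(c2,'w7.png')
for v in range(30,230,15):
    r=P[v,225:290]; ok=(abs(r[:,0]-.455)<.05)&(r[:,2]>.1); 
    if ok.any(): us=np.where(ok)[0]+225;print('w',v,us.min(),us.max(),r[ok].mean(0).round(4))
E
```

```text
115 233 235 [0.458 0.091 0.353] [0.4571 0.0865 0.3547]
118 233 236 [0.458 0.082 0.346] [0.4586 0.0865 0.3444]
121 233 236 [0.458 0.084 0.335] [0.4584 0.0865 0.3341]
124 234 236 [0.457 0.075 0.329] [0.4598 0.0865 0.3235]
127 221 237 [0.44  0.092 0.313] [0.4386 0.0865 0.3156]
130 223 237 [0.441 0.082 0.307] [0.4422 0.0865 0.3046]
133 223 237 [0.44  0.076 0.299] [0.4427 0.0865 0.2939]
136 226 240 [0.447 0.063 0.294] [0.4524 0.0865 0.2818]
139 226 242 [0.45  0.061 0.284] [0.4555 0.0865 0.2705]
142 225 241 [0.448 0.063 0.273] [0.4534 0.0865 0.2598]
145 233 237 [0.457 0.081 0.251] [0.4584 0.0865 0.2479]
148 233 237 [0.457 0.08  0.24 ] [0.4582 0.0865 0.2367]
151 233 237 [0.457 0.082 0.228] [0.458  0.0865 0.2254]
154 233 237 [0.457 0.083 0.216] [0.4578 0.0865 0.2139]
157 233 237 [0.456 0.081 0.206] [0.4576 0.0865 0.2024]
160 233 237 [0.456 0.082 0.194] [0.4574 0.0865 0.1907]
163 233 238 [0.458 0.082 0.181] [0.4589 0.0865 0.1787]
166 233 238 [0.457 0.078 0.172] [0.4587 0.0865 0.1667]
169 235 235 [0.455 0.079 0.16 ] [0.4568 0.0865 0.155 ]
w 45 248 268 [0.4507 0.0882 0.1633]
w 60 239 276 [0.451  0.0879 0.1723]
w 75 239 277 [0.4512 0.0881 0.1811]
w 90 240 276 [0.4557 0.0881 0.1872]
w 105 244 272 [0.4538 0.0881 0.197 ]
w 120 244 272 [0.4537 0.0881 0.2055]
w 135 243 272 [0.4537 0.0879 0.2138]
w 150 243 272 [0.454  0.0878 0.2218]
w 165 243 272 [0.4538 0.0878 0.2298]
w 180 243 273 [0.4539 0.0881 0.2375]
w 195 243 273 [0.4538 0.0881 0.2451]
w 210 242 273 [0.454  0.0878 0.2524]
w 225 242 273 [0.4539 0.0877 0.2597]
```

View pics/s7c.png

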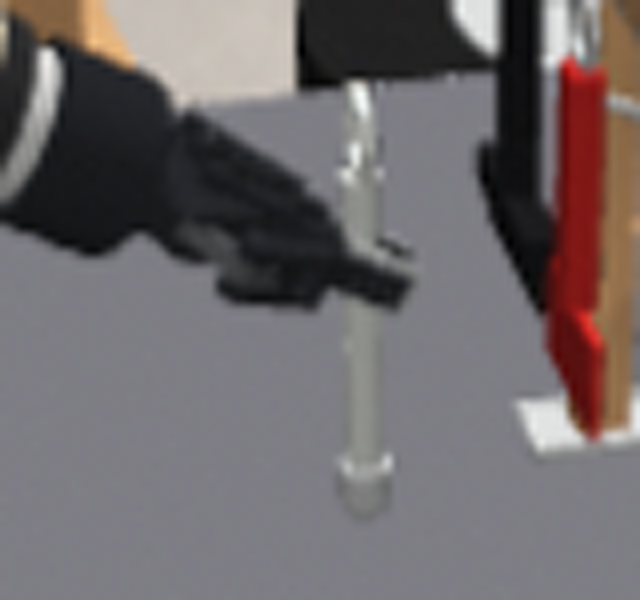

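```bash
cat > fk.py <<'E'
import numpy as np
from scipy.optimize import least_squares
from scipy.spatial.transform import Rotation as R
D=[([.1414,.5055,.2111],[1.298,.2388,-.0143,1.3192,0]),([.3787,.1899,.2582],[1.10,-.40,-.96,.34,-.88]),([.4514,.074,.2607],[.42,-.5,-1.09,-.02,-.37]),([.5826,.0857,.2572],[.27,-.18,-.97,-.25,-.22]),([.616,.0781,.2397],[.23,-.08,-.97,-.35,-.20]),([.6159,.0793,.2554],[.23,-.11,-.94,-.29,-.2]),([.4916,.0865,.2523],[.39,-.37,-1.08,-.14,-.34])]
def basis(q):
    j1,j2,j3,j4,j5=q[:5]; f=j2-j3; th=f+j4
    er=np.array([np.cos(j1),np.sin(j1),0]); et=np.array([-np.sin(j1),np.cos(j1),0]); k=np.array([0,0,1.])
    dth=np.cos(th)*er-np.sin(th)*k; d=np.cos(j5)*dth+np.sin(j5)*et
    return np.c_[np.sin(j2)*er+np.cos(j2)*k, np.cos(f)*er-np.sin(f)*k, np.sin(f)*er+np.cos(f)*k, dth, d, k, et], d
A=np.vstack([basis(q)[0] for p,q in D]); b=np.concatenate([p for p,q in D])
reg=1e-3*np.eye(7)
c=np.linalg.lstsq(np.vstack([A,reg]),np.r_[b,np.zeros(7)],rcond=None)[0]
def fk(q): B,d=basis(q); return B@c,d
def ik(p,d,q0=None):
    q0=np.array([-.5,0,-.9,-.3,0.]) if q0 is None else q0
    s=least_squares(lambda q:np.r_[fk(q)[0]-p,.3*(fk(q)[1]-d)],q0); return s.x,s.cost
if __name__=='__main__':
    print(c.round(3),(A@c-b).round(3).tolist())
    for pitch in (30,45):
      for psi in (-30,-15,0):
        for ang in range(0,360,90):
            a=np.radians(psi);bb=np.radians(pitch); d=np.array([np.cos(bb)*np.cos(a),np.cos(bb)*np.sin(a),-np.sin(bb)])
            rod=np.array([.502+.06*np.cos(np.radians(ang)),-.29+.06*np.sin(np.radians(ang))])
            off=.0326 if pitch==30 else .02
            p=np.r_[rod+off*np.array([np.cos(a),np.sin(a)]),.03+.099]
            q,co=ik(p,d); print(pitch,psi,ang,q.round(2),round(co,6))
E
python3 fk.py
```

```text
[0.575 0.397 0.021 0.144 0.324 0.199 0.   ] [-0.0, -0.0, -0.001, -0.001, 0.001, 0.003, 0.0, -0.001, -0.001, 0.002, 0.003, 0.004, -0.001, -0.0, -0.0, -0.0, -0.001, -0.001, -0.001, -0.002, -0.003]
30 -30 0 [-0.45  0.29 -1.09 -0.86 -0.07] 0.0
30 -30 90 [-0.35  0.23 -1.27 -0.97 -0.15] 0.0
30 -30 180 [-0.63  0.22 -1.33 -1.02  0.09] 0.0
30 -30 270 [-0.67  0.28 -1.14 -0.88  0.12] 0.0
30 -15 0 [-0.61  0.29 -1.06 -0.8   0.3 ] 0.0
30 -15 90 [-0.56  0.23 -1.25 -0.94  0.26] 0.0
30 -15 180 [-0.84  0.19 -1.24 -0.83  0.49] 0.0
30 -15 270 [-0.83  0.27 -1.06 -0.73  0.48] 0.0
30 0 0 [-0.75  0.29 -0.95 -0.58  0.63] 0.0
30 0 90 [-0.74  0.21 -1.14 -0.68  0.62] 0.0
30 0 180 [-0.98  0.18 -1.07 -0.44  0.8 ] 0.0
30 0 270 [-0.94  0.28 -0.9  -0.4   0.78] 0.0
45 -30 0 [-0.45  0.12 -0.82 -0.16 -0.05] 0.0
45 -30 90 [-0.37 -0.   -0.96 -0.17 -0.11] 0.0
45 -30 180 [-0.62 -0.05 -1.01 -0.17  0.07] 0.0
45 -30 270 [-0.65  0.09 -0.86 -0.16  0.09] 0.0
45 -15 0 [-0.58  0.13 -0.8  -0.12  0.22] 0.0
45 -15 90 [-0.53  0.   -0.95 -0.15  0.19] 0.0
45 -15 180 [-0.78 -0.02 -0.95 -0.08  0.36] 0.0
45 -15 270 [-0.78  0.12 -0.8  -0.06  0.36] 0.0
45 0 0 [-0.69  0.17 -0.71  0.03  0.47] 0.0
45 0 90 [-0.67  0.04 -0.87 -0.01  0.45] 0.0
45 0 180 [-0.89  0.05 -0.84  0.13  0.58] 0.0
45 0 270 [-0.87  0.18 -0.68  0.15  0.57] 0.0
```

The fitted kinematics say pitch 30° would hit the j3 limit in the pan, so I'll use heading 0° and a slightly steeper pitch.

```bash
cat >> h.py <<'E'
from fk import ik
PAN=np.array([.502,-.290])
F30=tool(0,30).T@np.array([-.0326,.001,-.099])   # foot in the tool frame
def tcp_for(foot,psi,pitch): return np.array(foot)-tool(psi,pitch)@F30
def foot_now(s):
    return s['tcp_pos']+R.from_rotvec(s['tool_rot']).as_matrix()@F30
E
python3 - <<'E'
from h import *
for psi,pi in [(0,36),(0,38),(5,38),(0,40)]:
    o=[]
    for a in range(0,360,45):
        f=np.r_[PAN+.06*np.array([np.cos(np.radians(a)),np.sin(np.radians(a))]),.029]
        q,co=ik(tcp_for(f,psi,pi),tool(psi,pi)[:,2]); o.append(q)
    print(psi,pi,np.min(o,0).round(2),np.max(o,0).round(2))
s=st(); print(foot_now(s)-np.r_[PAN,0])
for f in (.25,.5,.75,1):
    a=foot_now(s); b=np.r_[PAN+[.064,.001],.15]; plan([(tcp_for(a+(b-a)*f,0,30+8*f),tool(0,30+8*f))])
E
```

```text
0 36 [-0.95  0.11 -1.03 -0.4   0.51] [-0.65  0.27 -0.79 -0.17  0.72]
0 38 [-0.93  0.09 -1.   -0.32  0.49] [-0.64  0.26 -0.75 -0.11  0.68]
5 38 [-0.95  0.11 -0.95 -0.24  0.57] [-0.67  0.28 -0.7   0.01  0.75]
0 40 [-0.91  0.09 -0.96 -0.25  0.46] [-0.62  0.26 -0.72 -0.05  0.65]
t 6.15 p [0.4961 0.0875 0.2552] q [ 0.39 -0.37 -1.07 -0.15 -0.34  0.2 ] F [-0.17  0.48 -2.25] M [ 0.02  1.11 -0.03] open 0.0142
z [[-0.499, -0.0, 0.867], [-0.0, 1.0, 0.0], [-0.867, -0.0, -0.499]]
[-0.03841929  0.37847873  0.15621495]
[-0.012, -0.094, 0.027] [0.0, 0.036, 0.0]
[-0.024, -0.189, 0.053] [0.0, 0.071, 0.0]
[-0.036, -0.283, 0.08] [0.0, 0.106, 0.0]
[-0.048, -0.378, 0.106] [0.0, 0.141, 0.0]
```

```bash
sed -i 's/np.array(\[-.0326,.001,-.099\])/np.array([-.0365,.0003,-.1005])/' h.py; python3 - <<'E'
from h import *
s=st()
a=foot_now(s); b=np.r_[PAN+[.064,.001],.15]
for f in (.25,.5,.75,1): plan([(tcp_for(a+(b-a)*f,0,30+8*f),tool(0,30+8*f))])
E
```

```text
t 6.15 p [0.4961 0.0875 0.2552] q [ 0.39 -0.37 -1.07 -0.15 -0.34  0.2 ] F [-0.17  0.48 -2.25] M [ 0.02  1.11 -0.03] open 0.0142
z [[-0.499, -0.0, 0.867], [-0.0, 1.0, 0.0], [-0.867, -0.0, -0.499]]
[-0.013, -0.094, 0.027] [0.0, 0.036, 0.0]
[-0.026, -0.188, 0.055] [0.0, 0.071, 0.0]
[-0.038, -0.283, 0.082] [0.0, 0.106, 0.0]
[-0.05, -0.377, 0.109] [0.0, 0.141, 0.0]
```

Request:
carry_out --newtons 100 --moves '[{"tx": -0.003, "ty": -0.02, "tz": 0.006, "wx": 0, "wy": 0.008, "wz": 0, "grip": 0.0}, {"tx": -0.008, "ty": -0.055, "tz": 0.016, "wx": 0, "wy": 0.02, "wz": 0, "grip": 0.0}, {"tx": -0.013, "ty": -0.09, "tz": 0.027, "wx": 0, "wy": 0.036, "wz": 0, "grip": 0.0}, {"tx": -0.018, "ty": -0.125, "tz": 0.037, "wx": 0, "wy": 0.05, "wz": 0, "grip": 0.0}, {"tx": -0.022, "ty": -0.16, "tz": 0.047, "wx": 0, "wy": 0.06, "wz": 0, "grip": 0.0}, {"tx": -0.026, "ty": -0.195, "tz": 0.057, "wx": 0, "wy": 0.073, "wz": 0, "grip": 0.0}, {"tx": -0.031, "ty": -0.23, "tz": 0.067, "wx": 0, "wy": 0.086, "wz": 0, "grip": 0.0}, {"tx": -0.036, "ty": -0.265, "tz": 0.077, "wx": 0, "wy": 0.1, "wz": 0, "grip": 0.0}, {"tx": -0.041, "ty": -0.3, "tz": 0.087, "wx": 0, "wy": 0.115, "wz": 0, "grip": 0.0}, {"tx": -0.045, "ty": -0.335, "tz": 0.098, "wx": 0, "wy": 0.13, "wz": 0, "grip": 0.0}]'

```text
clock: 6.98
tcp_pos: [0.604, -0.2515, 0.2449]
tool_rot: [0.002, 2.224, -0.001]
wrist_force: [0.8, -0.3, -0.5]
opening: 0.0134
```

```bash
python3 - <<'E'
from h import *
s=st(); print(foot_now(s)-np.r_[PAN,0])
plan([(tcp_for(np.r_[PAN+[.064,.001],.14],0,38),tool(0,38))])
E
```

```text
t 6.98 p [ 0.604  -0.2515  0.2449] q [-0.63  0.   -0.68  0.08  0.48 -0.42] F [ 0.79 -0.29 -0.47] M [0.03 0.95 0.02] open 0.0134
z [[-0.608, 0.002, 0.794], [0.001, 1.0, -0.002], [-0.794, -0.0, -0.608]]
[0.05284139 0.03890335 0.14992421]
[0.001, -0.038, 0.016] [-0.002, 0.01, -0.001]
```

Request:
carry_out --newtons 100 --moves '[{"tx": 0.0, "ty": -0.019, "tz": 0.008, "wx": 0, "wy": 0.005, "wz": 0, "grip": 0.0}, {"tx": 0.001, "ty": -0.038, "tz": 0.016, "wx": -0.002, "wy": 0.01, "wz": 0, "grip": 0.0}, {"tx": 0.001, "ty": -0.038, "tz": 0.016, "wx": -0.002, "wy": 0.01, "wz": 0, "grip": 0.0}, {"tx": 0.001, "ty": -0.038, "tz": 0.016, "wx": -0.002, "wy": 0.01, "wz": 0, "grip": 0.0}, {"tx": 0.001, "ty": -0.038, "tz": 0.016, "wx": -0.002, "wy": 0.01, "wz": 0, "grip": 0.0}]'

```text
clock: 7.4
tcp_pos: [0.6158, -0.2898, 0.2332]
tool_rot: [0.003, 2.235, 0.002]
wrist_force: [-0.8, 0.8, -1.7]
opening: 0.0135
```

```bash
python3 - <<'E'
from h import *
for n in ('side','scene','wrist'):
    c=cap(n); save(c,n+'8.png')
    if n!='wrist':
        b=(215,190,345,310) if n=='side' else (170,140,260,250)
        a=c['img'][b[1]:b[3],b[0]:b[2]]; cv2.imwrite(f'pics/{n}8c.png',cv2.cvtColor(cv2.resize(a,None,fx=5,fy=5,interpolation=cv2.INTER_CUBIC),cv2.COLOR_RGB2BGR))
s=st(); print(foot_now(s)-np.r_[PAN,0])
E
```

```text
t 7.55 p [ 0.6159 -0.2888  0.2345] q [-0.68  0.07 -0.62  0.1   0.52 -0.46] F [-0.2   0.26 -2.  ] M [-0.01  1.    0.01] open 0.0136
z [[-0.615, -0.0, 0.788], [0.001, 1.0, 0.001], [-0.788, 0.001, -0.615]]
[0.06384327 0.00163525 0.1400138 ]
```

View pics/side8c.png

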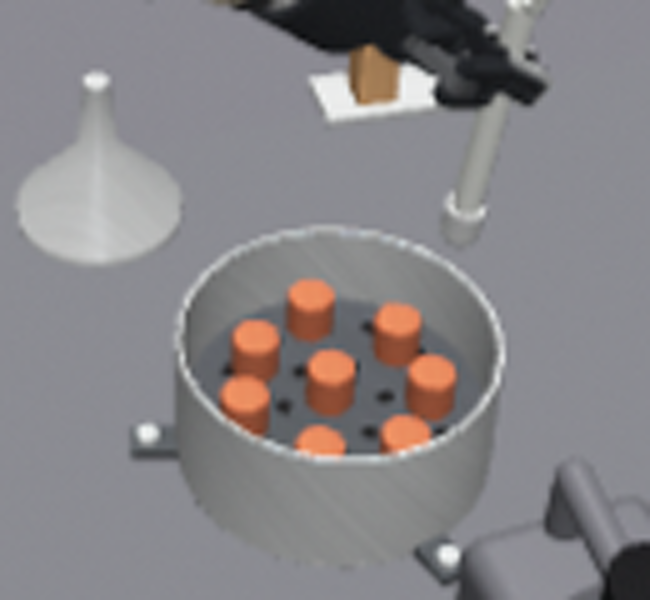

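View pics/scene8c.png

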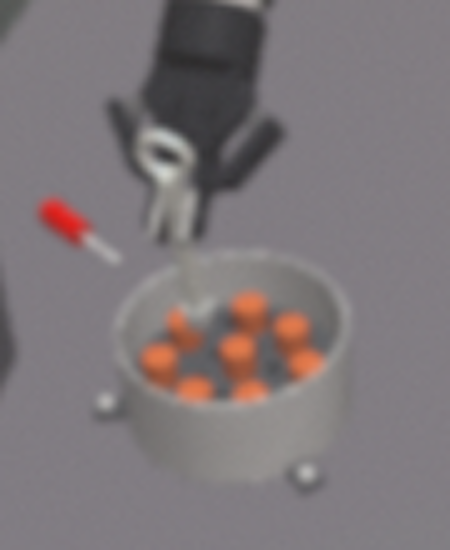

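View pics/wrist8.png

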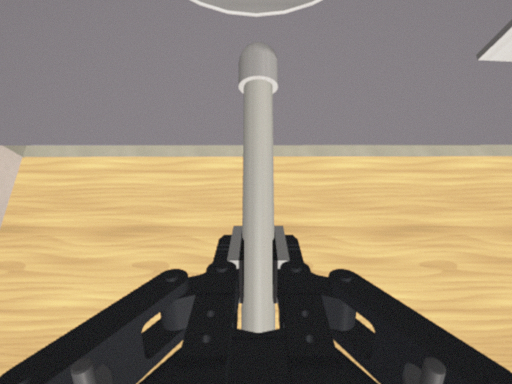

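Side view: the foot's lower end is at crop (463,243), clear above the far rim. I'll check its position by ray.

```bash
python3 - <<'E'
from h import *
c=cap('side')
def rayy(c,u,v,y):
    d=rot(c)@np.array([(u-c['cx'])/c['fx'],-(v-c['cy'])/c['fy'],-1]); e=c['eye']; return e+d*(y-e[1])/d[1]
print(rayy(c,307.1,238.1,-.2885))
P=pts(c)
for v in (228,232,236):
    r=P[v,295:320]; ok=(r[:,2]>.11)&(r[:,1]>-.4); us=np.where(ok)[0]+295; print(v,us.min() if len(us) else '',us.max() if len(us) else '',r[ok].mean(0).round(4), rayy(c,us.mean(),v,-.2885).round(4))
w=cap('wrist');P=pts(w)
for v in (50,70,110,150,200): r=P[v,230:285]; ok=abs(r[:,1]+.288)<.02; ok&=r[:,2]>.1; print(v,r[ok].mean(0).round(4))
s=monitor.get_state(); p=s['tcp_pos']
for z in (.09,.06,.045,.040): plan([(tcp_for(np.r_[PAN+[.064,.001],z],0,38),tool(0,38))],nd=4)
E
```

```text
[ 0.570893   -0.2885      0.13695499]
228 305 311 [ 0.5686 -0.2913  0.1766] [ 0.5701 -0.2885  0.1739]
232 304 311 [ 0.5662 -0.296   0.1668] [ 0.57   -0.2885  0.1596]
236 304 310 [ 0.5656 -0.297   0.1532] [ 0.5698 -0.2885  0.145 ]
50 [ 0.5589 -0.2883  0.153 ]
70 [ 0.5578 -0.2889  0.1674]
110 [ 0.5667 -0.2884  0.1856]
150 [ 0.5696 -0.2884  0.2075]
200 [ 0.5734 -0.2885  0.2328]
[0.0397, -0.0006, 0.0311] [0.0006, 0.0007, -0.0005]
[0.0633, -0.0006, 0.0495] [0.0006, 0.0007, -0.0005]
[0.0751, -0.0006, 0.0587] [0.0006, 0.0007, -0.0005]
[0.0791, -0.0006, 0.0618] [0.0006, 0.0007, -0.0005]
```

```bash
python3 - <<'E'
from h import *
for z in (.11,.08,.06,.045): plan([(tcp_for(np.r_[PAN+[.061,.001],z],0,38),tool(0,38))],nd=3)
E
```

```text
[0.026, -0.001, 0.016] [0.001, 0.001, -0.0]
[0.049, -0.001, 0.035] [0.001, 0.001, -0.0]
[0.065, -0.001, 0.047] [0.001, 0.001, -0.0]
[0.077, -0.001, 0.056] [0.001, 0.001, -0.0]
```

Request:
carry_out --newtons 100 --moves '[{"tx": 0.013, "ty": -0.001, "tz": 0.008, "wx": 0, "wy": 0, "wz": 0, "grip": 0.0}, {"tx": 0.026, "ty": -0.001, "tz": 0.016, "wx": 0, "wy": 0, "wz": 0, "grip": 0.0}, {"tx": 0.038, "ty": -0.001, "tz": 0.026, "wx": 0, "wy": 0, "wz": 0, "grip": 0.0}, {"tx": 0.049, "ty": -0.001, "tz": 0.035, "wx": 0, "wy": 0, "wz": 0, "grip": 0.0}, {"tx": 0.057, "ty": -0.001, "tz": 0.041, "wx": 0, "wy": 0, "wz": 0, "grip": 0.0}, {"tx": 0.065, "ty": -0.001, "tz": 0.047, "wx": 0, "wy": 0, "wz": 0, "grip": 0.0}, {"tx": 0.071, "ty": -0.001, "tz": 0.052, "wx": 0, "wy": 0, "wz": 0, "grip": 0.0}, {"tx": 0.077, "ty": -0.001, "tz": 0.056, "wx": 0, "wy": 0, "wz": 0, "grip": 0.0}, {"tx": 0.077, "ty": -0.001, "tz": 0.056, "wx": 0, "wy": 0, "wz": 0, "grip": 0.0}, {"tx": 0.077, "ty": -0.001, "tz": 0.056, "wx": 0, "wy": 0, "wz": 0, "grip": 0.0}]'

```text
clock: 8.48
tcp_pos: [0.6127, -0.2893, 0.1395]
tool_rot: [0.0, 2.234, 0.001]
wrist_force: [0.5, -0.6, -2.6]
opening: 0.0134
```

```bash
cat >> h.py <<'E'
def crops(tag):
    for n in ('side','scene'):
        c=cap(n); b=(225,190,345,305) if n=='side' else (170,140,260,250)
        a=c['img'][b[1]:b[3],b[0]:b[2]]; cv2.imwrite(f'pics/{n}{tag}.png',cv2.cvtColor(cv2.resize(a,None,fx=5,fy=5,interpolation=cv2.INTER_CUBIC),cv2.COLOR_RGB2BGR))
E
python3 - <<'E'
from h import *
crops('9')
s=st(); print(foot_now(s)-np.r_[PAN,0])
E
```

```text
t 8.58 p [ 0.6131 -0.2897  0.1404] q [-0.68  0.21 -0.77 -0.19  0.52 -0.46] F [ 0.45  0.9  -1.63] M [-0.02  1.01  0.02] open 0.0132
z [[-0.615, -0.0, 0.789], [-0.0, 1.0, 0.0], [-0.789, 0.0, -0.615]]
[0.06107615 0.000559   0.04586228]
```

View pics/side9.png

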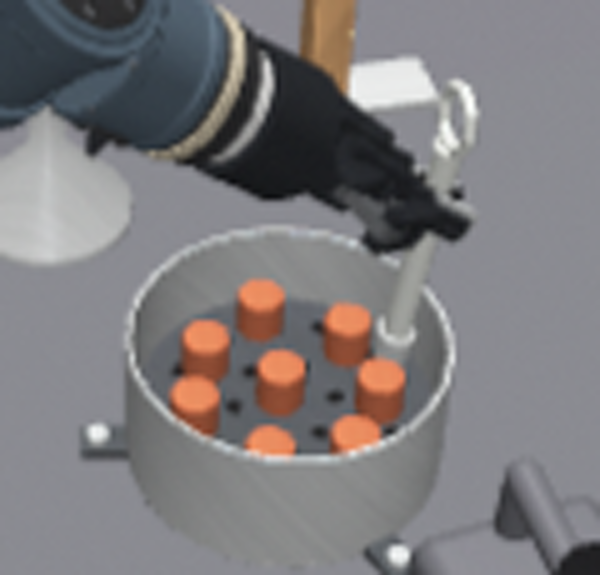

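View pics/scene9.png

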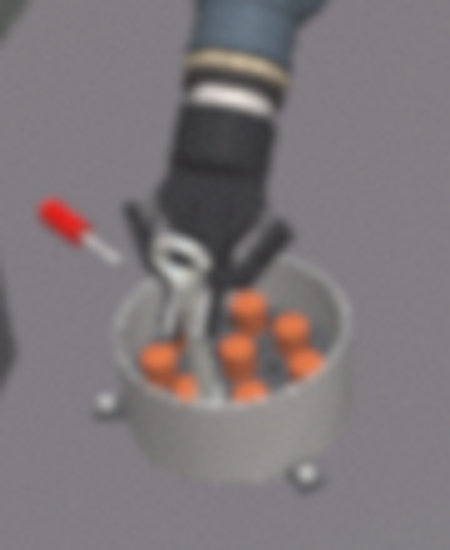

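The foot is between the two far pieces and just clear of the plate, with the force unchanged. I'll lower it in small steps.

Request:
carry_out --moves '[{"tx": 0.004, "ty": 0, "tz": 0.003, "wx": 0, "wy": 0, "wz": 0, "grip": 0.0}, {"tx": 0.008, "ty": 0, "tz": 0.006, "wx": 0, "wy": 0, "wz": 0, "grip": 0.0}, {"tx": 0.008, "ty": 0, "tz": 0.006, "wx": 0, "wy": 0, "wz": 0, "grip": 0.0}, {"tx": 0.008, "ty": 0, "tz": 0.006, "wx": 0, "wy": 0, "wz": 0, "grip": 0.0}]'

```text
clock: 8.92
tcp_pos: [0.6126, -0.2896, 0.1298]
tool_rot: [0.0, 2.233, 0.001]
wrist_force: [0.0, 0.2, -2.0]
opening: 0.0136
```

```bash
cat >> h.py <<'E'
def favg(n=5):
    F=[];z=[]
    for i in range(n):
        s=monitor.get_state(); F.append(s['wrist_force']); z.append(foot_now(s)-np.r_[PAN,0]); cams.capture('wrist')
    print('Favg',np.mean(F,0).round(2),'sd',np.std(F,0).round(2),'foot',np.mean(z,0).round(4))
E
python3 - <<'E'
from h import *
favg()
E
```

```text
Favg [ 0.01  0.14 -2.  ] sd [0.67 0.58 0.61] foot [0.0608 0.0005 0.0357]
```

Request:
carry_out --moves '[{"tx": 0.002, "ty": 0, "tz": 0.001, "wx": 0, "wy": 0, "wz": 0, "grip": 0.0}, {"tx": 0.003, "ty": 0, "tz": 0.002, "wx": 0, "wy": 0, "wz": 0, "grip": 0.0}, {"tx": 0.003, "ty": 0, "tz": 0.002, "wx": 0, "wy": 0, "wz": 0, "grip": 0.0}]'

```text
clock: 9.42
tcp_pos: [0.6127, -0.2899, 0.1268]
tool_rot: [-0.0, 2.232, 0.0]
wrist_force: [0.6, -0.6, -1.4]
opening: 0.0133
```

```bash
python3 - <<'E'
from h import *
favg()
E
```

```text
Favg [ 0.05  0.18 -1.91] sd [0.4  0.49 0.42] foot [0.0607 0.0004 0.0324]
```

Request:
carry_out --moves '[{"tx": 0.002, "ty": 0, "tz": 0.001, "wx": 0, "wy": 0, "wz": 0, "grip": 0.0}, {"tx": 0.003, "ty": 0, "tz": 0.002, "wx": 0, "wy": 0, "wz": 0, "grip": 0.0}, {"tx": 0.003, "ty": 0, "tz": 0.002, "wx": 0, "wy": 0, "wz": 0, "grip": 0.0}]'

```text
clock: 9.92
tcp_pos: [0.6127, -0.2899, 0.1236]
tool_rot: [-0.001, 2.232, -0.0]
wrist_force: [0.1, 1.0, 0.3]
opening: 0.0133
```

```bash
python3 - <<'E'
from h import *
favg()
E
```

```text
Favg [0.22 1.18 1.8 ] sd [0.52 0.24 0.87] foot [0.0608 0.0003 0.0291]
```

Contact is at a computed foot height of about 0.032, and the plate is now about 3 mm down. Pressing 3 mm more, then starting the circle.

Request:
carry_out --moves '[{"tx": 0.002, "ty": 0, "tz": 0.001, "wx": 0, "wy": 0, "wz": 0, "grip": 0.0}, {"tx": 0.0025, "ty": 0, "tz": 0.002, "wx": 0, "wy": 0, "wz": 0, "grip": 0.0}, {"tx": 0.0025, "ty": 0, "tz": 0.002, "wx": 0, "wy": 0, "wz": 0, "grip": 0.0}]'

```text
clock: 10.42
tcp_pos: [0.6129, -0.29, 0.1205]
tool_rot: [-0.001, 2.232, -0.0]
wrist_force: [0.7, 0.9, 4.1]
opening: 0.0138
```

```bash
cat >> h.py <<'E'
def arc(a0,a1,n=10,r=.06,z=.026,pitch=38,psi=0):
    s=monitor.get_state()
    T=[]
    for a in np.linspace(a0,a1,n+1)[1:]:
        t=np.radians(a); T.append((tcp_for(np.r_[PAN+r*np.array([np.cos(t),np.sin(t)]),z],psi,pitch),tool(psi,pitch)))
    plan(T,s,4)
def where():
    s=monitor.get_state(); f=foot_now(s)-np.r_[PAN,0]
    print('t',round(s['clock'],2),'foot r',round(np.hypot(*f[:2]),4),'ang',round(np.degrees(np.arctan2(f[1],f[0])),1),'z',f[2].round(4),'F',s['wrist_force'].round(2),'q',s['joint_pos'].round(2))
E
python3 - <<'E'
from h import *
favg(4); where(); arc(0,55)
E
```

```text
Favg [0.4  0.9  3.81] sd [0.37 0.44 0.53] foot [0.061  0.0002 0.0261]
t 10.62 foot r 0.0609 ang 0.2 z 0.0261 F [-0.13  0.84  3.47] q [-0.69  0.25 -0.8  -0.26  0.52 -0.47]
[0.0008, 0.0055, -0.0006] [0.0, 0.0024, 0.0007]
[0.0013, 0.0112, -0.0013] [0.0, 0.0024, 0.0007]
[0.0021, 0.0168, -0.0024] [0.0, 0.0024, 0.0007]
[0.0033, 0.0222, -0.0039] [0.0, 0.0024, 0.0007]
[0.0047, 0.0275, -0.0058] [0.0, 0.0024, 0.0007]
[0.0065, 0.0324, -0.0081] [0.0, 0.0024, 0.0007]
[0.0086, 0.0371, -0.0107] [0.0, 0.0024, 0.0007]
[0.0109, 0.0414, -0.0137] [0.0, 0.0024, 0.0007]
[0.0135, 0.0454, -0.017] [0.0, 0.0024, 0.0007]
[0.0163, 0.0489, -0.0206] [0.0, 0.0024, 0.0007]
```

Request:
carry_out --moves '[{"tx": 0.001, "ty": 0.0055, "tz": -0.0005, "wx": 0, "wy": 0.002, "wz": 0, "grip": 0.0}, {"tx": 0.0015, "ty": 0.011, "tz": -0.0015, "wx": 0, "wy": 0.002, "wz": 0, "grip": 0.0}, {"tx": 0.002, "ty": 0.017, "tz": -0.0025, "wx": 0, "wy": 0.002, "wz": 0, "grip": 0.0}, {"tx": 0.0035, "ty": 0.022, "tz": -0.004, "wx": 0, "wy": 0.002, "wz": 0, "grip": 0.0}, {"tx": 0.0045, "ty": 0.0275, "tz": -0.006, "wx": 0, "wy": 0.002, "wz": 0, "grip": 0.0}, {"tx": 0.0065, "ty": 0.0325, "tz": -0.008, "wx": 0, "wy": 0.002, "wz": 0, "grip": 0.0}, {"tx": 0.0085, "ty": 0.037, "tz": -0.0105, "wx": 0, "wy": 0.002, "wz": 0, "grip": 0.0}, {"tx": 0.011, "ty": 0.0415, "tz": -0.0135, "wx": 0, "wy": 0.002, "wz": 0, "grip": 0.0}, {"tx": 0.0135, "ty": 0.0455, "tz": -0.017, "wx": 0, "wy": 0.002, "wz": 0, "grip": 0.0}, {"tx": 0.0165, "ty": 0.049, "tz": -0.0205, "wx": 0, "wy": 0.002, "wz": 0, "grip": 0.0}]'

```text
clock: 11.45
tcp_pos: [0.5863, -0.2405, 0.1205]
tool_rot: [-0.001, 2.233, -0.0]
wrist_force: [3.1, -2.2, 4.4]
opening: 0.0134
```

```bash
python3 - <<'E'
from h import *
where(); crops('10'); where(); arc(55,110)
E
```

```text
t 11.45 foot r 0.0604 ang 55.4 z 0.026 F [ 3.11 -2.16  4.44] q [-0.63  0.18 -0.91 -0.32  0.49 -0.42]
t 11.55 foot r 0.0604 ang 56.5 z 0.0253 F [1.35 1.09 3.43] q [-0.63  0.18 -0.91 -0.32  0.49 -0.42]
[0.0018, 0.0018, -0.0034] [0.0014, -0.0004, -0.0]
[0.005, 0.0044, -0.0075] [0.0014, -0.0004, -0.0]
[0.0083, 0.0065, -0.0117] [0.0014, -0.0004, -0.0]
[0.0117, 0.0081, -0.0161] [0.0014, -0.0004, -0.0]
[0.0152, 0.0091, -0.0205] [0.0014, -0.0004, -0.0]
[0.0187, 0.0096, -0.025] [0.0014, -0.0004, -0.0]
[0.0223, 0.0095, -0.0296] [0.0014, -0.0004, -0.0]
[0.0258, 0.0089, -0.0341] [0.0014, -0.0004, -0.0]
[0.0293, 0.0078, -0.0385] [0.0014, -0.0004, -0.0]
[0.0327, 0.0061, -0.0429] [0.0014, -0.0004, -0.0]
```

View pics/side10.png

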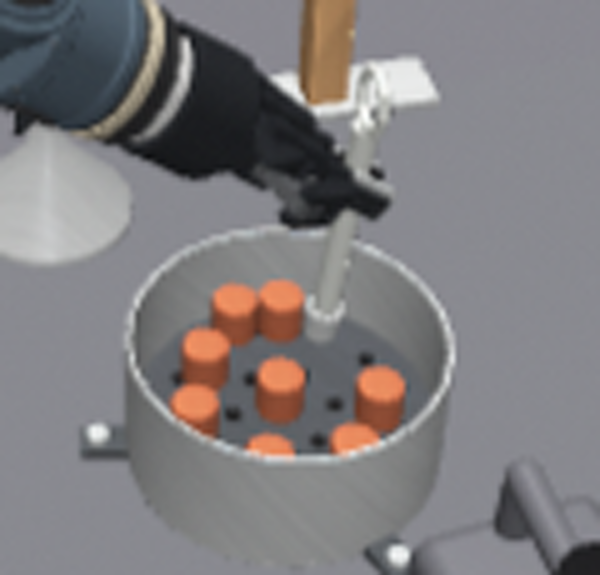

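The foot at crop (325,318) is pushing two pieces ahead of it anticlockwise, and the plate is pressed. Carrying on.

Request:
carry_out --moves '[{"tx": 0.002, "ty": 0.002, "tz": -0.0035, "wx": 0.001, "wy": 0, "wz": 0, "grip": 0.0}, {"tx": 0.005, "ty": 0.0045, "tz": -0.0075, "wx": 0.001, "wy": 0, "wz": 0, "grip": 0.0}, {"tx": 0.0085, "ty": 0.0065, "tz": -0.0115, "wx": 0.001, "wy": 0, "wz": 0, "grip": 0.0}, {"tx": 0.0115, "ty": 0.008, "tz": -0.016, "wx": 0.001, "wy": 0, "wz": 0, "grip": 0.0}, {"tx": 0.015, "ty": 0.009, "tz": -0.0205, "wx": 0.001, "wy": 0, "wz": 0, "grip": 0.0}, {"tx": 0.0185, "ty": 0.0095, "tz": -0.025, "wx": 0.001, "wy": 0, "wz": 0, "grip": 0.0}, {"tx": 0.0225, "ty": 0.0095, "tz": -0.0295, "wx": 0.001, "wy": 0, "wz": 0, "grip": 0.0}, {"tx": 0.026, "ty": 0.009, "tz": -0.034, "wx": 0.001, "wy": 0, "wz": 0, "grip": 0.0}, {"tx": 0.0295, "ty": 0.008, "tz": -0.0385, "wx": 0.001, "wy": 0, "wz": 0, "grip": 0.0}, {"tx": 0.0325, "ty": 0.006, "tz": -0.043, "wx": 0.001, "wy": 0, "wz": 0, "grip": 0.0}]'

```text
clock: 12.38
tcp_pos: [0.5318, -0.2349, 0.1216]
tool_rot: [-0.001, 2.233, -0.002]
wrist_force: [8.1, -5.7, -1.2]
opening: 0.0133
```

```bash
python3 - <<'E'
from h import *
where(); favg(2); arc(110,165)
E
```

```text
t 12.38 foot r 0.0589 ang 110.1 z 0.0271 F [ 8.15 -5.66 -1.22] q [-0.71  0.11 -0.99 -0.31  0.54 -0.49]
Favg [ 5.84 -5.67  1.54] sd [2.31 0.02 2.76] foot [-0.0207  0.0551  0.027 ]
[0.0037, -0.0007, -0.0033] [-0.0025, 0.0004, 0.0008]
[0.0069, -0.0034, -0.0073] [-0.0025, 0.0004, 0.0008]
[0.0098, -0.0066, -0.0111] [-0.0025, 0.0004, 0.0008]
[0.0126, -0.0103, -0.0146] [-0.0025, 0.0004, 0.0008]
[0.0151, -0.0143, -0.0178] [-0.0025, 0.0004, 0.0008]
[0.0174, -0.0188, -0.0207] [-0.0025, 0.0004, 0.0008]
[0.0193, -0.0235, -0.0232] [-0.0025, 0.0004, 0.0008]
[0.0211, -0.0286, -0.0254] [-0.0025, 0.0004, 0.0008]
[0.0225, -0.0339, -0.0272] [-0.0025, 0.0004, 0.0008]
[0.0235, -0.0394, -0.0285] [-0.0025, 0.0004, 0.0008]
```

```bash
python3 - <<'E'
from h import *
crops('11');favg(2)
E
```

```text
Favg [ 3.21 -4.63  5.45] sd [0.18 0.34 0.01] foot [-0.0206  0.0547  0.0268]
```

View pics/side11.png

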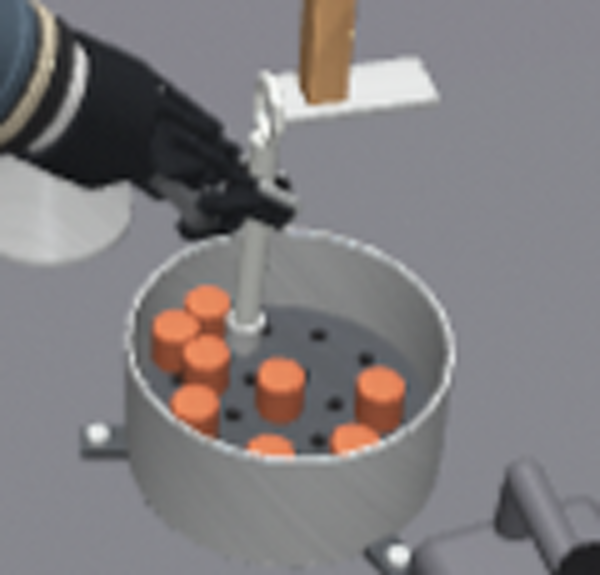

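View pics/scene11.png

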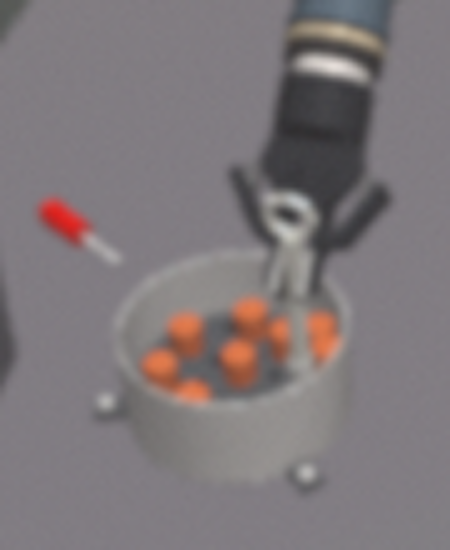

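Two pieces are wedged between the foot and the left wall, at crop (205,305) and (175,340), with 5–8 N of side force. I'll check whether the rod turned in the grip.

```bash
python3 - <<'E'
from h import *
c=cap('wrist'); save(c,'w11.png'); P=pts(c); s=monitor.get_state(); T=R.from_rotvec(s['tool_rot']).as_matrix()
for v in (50,65,80,110,140,170,200,225):
    r=(P[v]-s['tcp_pos'])@T; ok=(abs(r[:,1])<.02)&(abs(r[:,2])<.12)&(r[:,0]>-.02); us=np.where(ok)[0]
    if len(us): print(v,us.min(),us.max(),r[ok].mean(0).round(4))
print(T.T@(tool(0,38)@F30))
side=cap('side'); e=side['eye']
d=rot(side)@np.array([(225+246/5-.5-side['cx'])/side['fx'],-(190+325/5-.5-side['cy'])/side['fy'],-1]); print('knob ray at z=.055',(e+d*(.055-e[2])/d[2])[:2]-PAN); where()
E
```

```text
50 214 304 [ 0.0938 -0.     -0.0379]
65 217 305 [ 0.0902  0.0001 -0.0166]
80 228 306 [ 0.084   0.0037 -0.0042]
110 232 282 [0.0669 0.0007 0.0309]
140 236 283 [0.0486 0.002  0.0215]
170 235 284 [0.0317 0.0018 0.0098]
200 241 271 [ 0.0267 -0.0005 -0.03  ]
225 241 272 [ 0.0163 -0.0002 -0.0369]
[0.10529095 0.00044401 0.01860668]
knob ray at z=.055 [-0.01149836  0.04387145]
t 12.78 foot r 0.0584 ang 110.6 z 0.0268 F [ 2.22 -5.55  5.87] q [-0.71  0.11 -0.99 -0.31  0.54 -0.49]
```

View pics/w11.png

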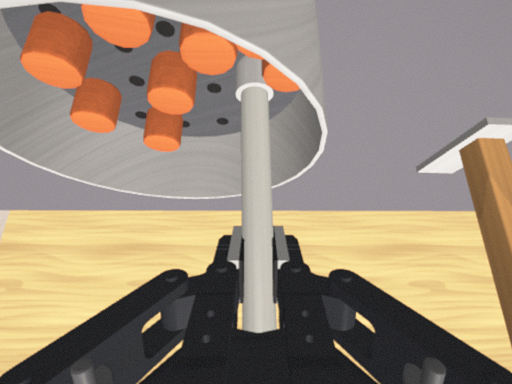

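```bash
python3 - <<'E'
from h import *
arc(110,165,r=.053,z=.0255)
E
```

```text
[0.0025, -0.007, -0.0009] [-0.0026, 0.0004, 0.001]
[0.0052, -0.0094, -0.0045] [-0.0026, 0.0004, 0.001]
[0.0078, -0.0122, -0.0078] [-0.0026, 0.0004, 0.001]
[0.0102, -0.0154, -0.0109] [-0.0026, 0.0004, 0.001]
[0.0125, -0.019, -0.0137] [-0.0026, 0.0004, 0.001]
[0.0145, -0.0229, -0.0163] [-0.0026, 0.0004, 0.001]
[0.0162, -0.0272, -0.0185] [-0.0026, 0.0004, 0.001]
[0.0178, -0.0316, -0.0204] [-0.0026, 0.0004, 0.001]
[0.019, -0.0363, -0.022] [-0.0026, 0.0004, 0.001]
[0.02, -0.0411, -0.0232] [-0.0026, 0.0004, 0.001]
```

Request:
carry_out --newtons 110 --moves '[{"tx": 0.0025, "ty": -0.006, "tz": -0.001, "wx": -0.002, "wy": 0, "wz": 0.001, "grip": 0.0}, {"tx": 0.005, "ty": -0.0095, "tz": -0.0045, "wx": -0.002, "wy": 0, "wz": 0.001, "grip": 0.0}, {"tx": 0.008, "ty": -0.012, "tz": -0.008, "wx": -0.002, "wy": 0, "wz": 0.001, "grip": 0.0}, {"tx": 0.01, "ty": -0.0155, "tz": -0.011, "wx": -0.002, "wy": 0, "wz": 0.001, "grip": 0.0}, {"tx": 0.0125, "ty": -0.019, "tz": -0.0135, "wx": -0.002, "wy": 0, "wz": 0.001, "grip": 0.0}, {"tx": 0.0145, "ty": -0.023, "tz": -0.0165, "wx": -0.002, "wy": 0, "wz": 0.001, "grip": 0.0}, {"tx": 0.016, "ty": -0.027, "tz": -0.0185, "wx": -0.002, "wy": 0, "wz": 0.001, "grip": 0.0}, {"tx": 0.018, "ty": -0.0315, "tz": -0.0205, "wx": -0.002, "wy": 0, "wz": 0.001, "grip": 0.0}, {"tx": 0.019, "ty": -0.0365, "tz": -0.022, "wx": -0.002, "wy": 0, "wz": 0.001, "grip": 0.0}, {"tx": 0.02, "ty": -0.041, "tz": -0.023, "wx": -0.002, "wy": 0, "wz": 0.001, "grip": 0.0}]'

```text
clock: 13.62
tcp_pos: [0.4998, -0.2748, 0.1189]
tool_rot: [0.001, 2.235, 0.004]
wrist_force: [1.2, 3.0, 5.3]
opening: 0.0132
```

```bash
python3 - <<'E'
from h import *
where(); crops('12');favg(2); c=cap('wrist'); save(c,'w12.png'); arc(165,220,r=.053,z=.0255)
E
```

```text
t 13.62 foot r 0.0548 ang 163.2 z 0.0245 F [1.21 2.98 5.28] q [-0.85  0.12 -0.96 -0.21  0.64 -0.61]
Favg [ 0.1  -0.08  5.54] sd [0.23 0.19 0.52] foot [-0.0523  0.0144  0.0246]
[-0.0006, -0.0055, -0.0006] [-0.0003, -0.0009, -0.0016]
[-0.0002, -0.0106, -0.0011] [-0.0003, -0.0009, -0.0016]
[-0.0002, -0.0156, -0.0012] [-0.0003, -0.0009, -0.0016]
[-0.0004, -0.0207, -0.0009] [-0.0003, -0.0009, -0.0016]
[-0.001, -0.0257, -0.0002] [-0.0003, -0.0009, -0.0016]
[-0.0018, -0.0306, 0.0009] [-0.0003, -0.0009, -0.0016]
[-0.0029, -0.0354, 0.0023] [-0.0003, -0.0009, -0.0016]
[-0.0043, -0.0399, 0.0041] [-0.0003, -0.0009, -0.0016]
[-0.006, -0.0443, 0.0062] [-0.0003, -0.0009, -0.0016]
[-0.0079, -0.0483, 0.0086] [-0.0003, -0.0009, -0.0016]
```

View pics/side12.png

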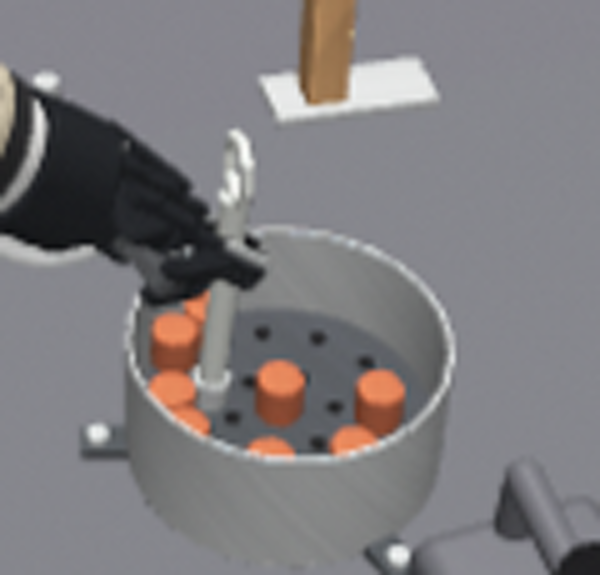

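View pics/w12.png

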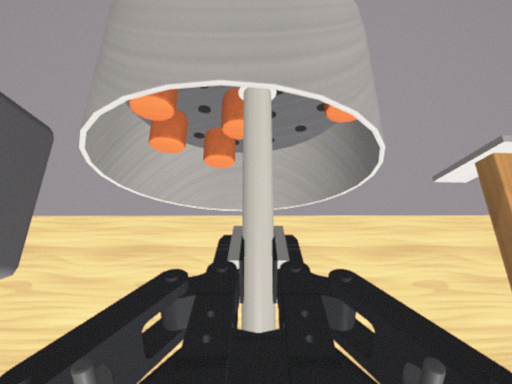

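The pieces moved round and the foot at crop (212,390) is at the near side. Fz suggests about 8 mm of plate travel, so I'll ease up 2 mm on the next arc.

```bash
python3 - <<'E'
from h import *
arc(165,220,r=.053,z=.027)
side=cap('side'); e=side['eye']
d=rot(side)@np.array([(225+212/5-.5-side['cx'])/side['fx'],-(190+380/5-.5-side['cy'])/side['fy'],-1]); print('collar ray at z=.05',(e+d*(.05-e[2])/d[2])[:2]-PAN); where()
E
```

```text
[-0.0018, -0.0055, -0.0015] [-0.0003, -0.0009, -0.0016]
[-0.0014, -0.0106, -0.002] [-0.0003, -0.0009, -0.0016]
[-0.0014, -0.0156, -0.0021] [-0.0003, -0.0009, -0.0016]
[-0.0016, -0.0207, -0.0018] [-0.0003, -0.0009, -0.0016]
[-0.0021, -0.0257, -0.0011] [-0.0003, -0.0009, -0.0016]
[-0.003, -0.0306, -0.0001] [-0.0003, -0.0009, -0.0016]
[-0.0041, -0.0354, 0.0014] [-0.0003, -0.0009, -0.0016]
[-0.0055, -0.0399, 0.0031] [-0.0003, -0.0009, -0.0016]
[-0.0071, -0.0443, 0.0052] [-0.0003, -0.0009, -0.0016]
[-0.009, -0.0483, 0.0077] [-0.0003, -0.0009, -0.0016]
collar ray at z=.05 [-0.04244627  0.0116135 ]
t 13.92 foot r 0.0542 ang 164.6 z 0.0247 F [-0.37 -0.87  5.3 ] q [-0.85  0.12 -0.96 -0.21  0.63 -0.61]
```

Request:
carry_out --moves '[{"tx": -0.001, "ty": -0.0055, "tz": -0.001, "wx": 0, "wy": -0.001, "wz": -0.001, "grip": 0.0}, {"tx": -0.0015, "ty": -0.0105, "tz": -0.002, "wx": 0, "wy": -0.001, "wz": -0.001, "grip": 0.0}, {"tx": -0.0015, "ty": -0.0155, "tz": -0.002, "wx": 0, "wy": -0.001, "wz": -0.001, "grip": 0.0}, {"tx": -0.0015, "ty": -0.0205, "tz": -0.002, "wx": 0, "wy": -0.001, "wz": -0.001, "grip": 0.0}, {"tx": -0.002, "ty": -0.0255, "tz": -0.001, "wx": 0, "wy": -0.001, "wz": -0.001, "grip": 0.0}, {"tx": -0.003, "ty": -0.0305, "tz": 0.0, "wx": 0, "wy": -0.001, "wz": -0.001, "grip": 0.0}, {"tx": -0.004, "ty": -0.0355, "tz": 0.0015, "wx": 0, "wy": -0.001, "wz": -0.001, "grip": 0.0}, {"tx": -0.0055, "ty": -0.04, "tz": 0.003, "wx": 0, "wy": -0.001, "wz": -0.001, "grip": 0.0}, {"tx": -0.007, "ty": -0.0445, "tz": 0.005, "wx": 0, "wy": -0.001, "wz": -0.001, "grip": 0.0}, {"tx": -0.009, "ty": -0.0485, "tz": 0.0075, "wx": 0, "wy": -0.001, "wz": -0.001, "grip": 0.0}]'

```text
clock: 14.75
tcp_pos: [0.5115, -0.3251, 0.1212]
tool_rot: [0.001, 2.234, -0.0]
wrist_force: [-2.0, 2.2, 2.9]
opening: 0.0134
```

```bash
python3 - <<'E'
from h import *
where(); favg(3); crops('13'); c=cap('wrist'); save(c,'w13.png'); arc(220,275,r=.053,z=.027)
E
```

```text
t 14.75 foot r 0.0535 ang -139.6 z 0.0268 F [-2.    2.24  2.88] q [-0.91  0.18 -0.85 -0.13  0.67 -0.67]
Favg [-1.67  0.93  3.51] sd [0.32 0.95 0.5 ] foot [-0.0402 -0.0354  0.0271]
[-0.0017, -0.0028, 0.003] [-0.0017, 0.0005, 0.0006]
[-0.004, -0.0062, 0.006] [-0.0017, 0.0005, 0.0006]
[-0.0065, -0.0092, 0.0092] [-0.0017, 0.0005, 0.0006]
[-0.0092, -0.0118, 0.0127] [-0.0017, 0.0005, 0.0006]
[-0.0121, -0.014, 0.0163] [-0.0017, 0.0005, 0.0006]
[-0.015, -0.0157, 0.0201] [-0.0017, 0.0005, 0.0006]
[-0.018, -0.0169, 0.0239] [-0.0017, 0.0005, 0.0006]
[-0.0211, -0.0177, 0.0279] [-0.0017, 0.0005, 0.0006]
[-0.0242, -0.018, 0.0319] [-0.0017, 0.0005, 0.0006]
[-0.0274, -0.0178, 0.0359] [-0.0017, 0.0005, 0.0006]
```

View pics/side13.png

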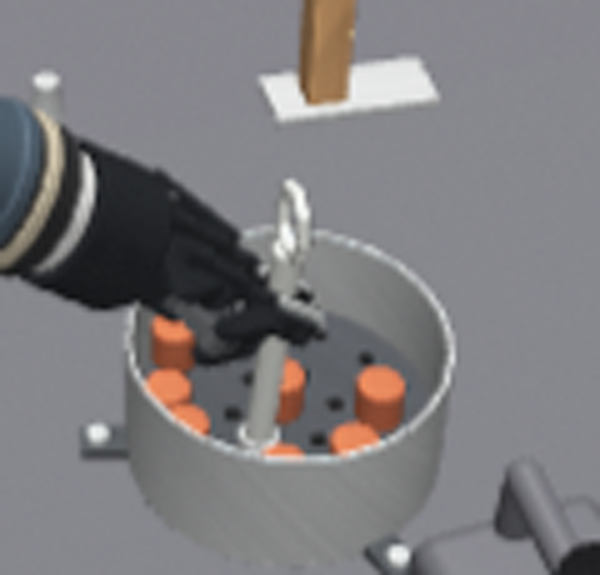

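View pics/w13.png

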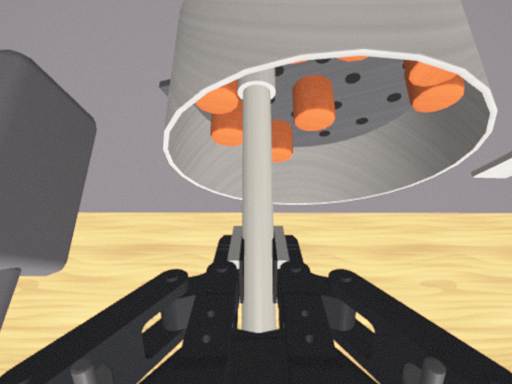

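The foot at crop (260,435) is nearing the right side and the plate is about 5–6 mm down.

Request:
carry_out --moves '[{"tx": -0.0015, "ty": -0.003, "tz": 0.003, "wx": -0.001, "wy": 0, "wz": 0, "grip": 0.0}, {"tx": -0.004, "ty": -0.006, "tz": 0.006, "wx": -0.001, "wy": 0, "wz": 0, "grip": 0.0}, {"tx": -0.0065, "ty": -0.009, "tz": 0.009, "wx": -0.001, "wy": 0, "wz": 0, "grip": 0.0}, {"tx": -0.009, "ty": -0.012, "tz": 0.0125, "wx": -0.001, "wy": 0, "wz": 0, "grip": 0.0}, {"tx": -0.012, "ty": -0.014, "tz": 0.0165, "wx": -0.001, "wy": 0, "wz": 0, "grip": 0.0}, {"tx": -0.015, "ty": -0.0155, "tz": 0.02, "wx": -0.001, "wy": 0, "wz": 0, "grip": 0.0}, {"tx": -0.018, "ty": -0.017, "tz": 0.024, "wx": -0.001, "wy": 0, "wz": 0, "grip": 0.0}, {"tx": -0.021, "ty": -0.0175, "tz": 0.028, "wx": -0.001, "wy": 0, "wz": 0, "grip": 0.0}, {"tx": -0.024, "ty": -0.018, "tz": 0.032, "wx": -0.001, "wy": 0, "wz": 0, "grip": 0.0}, {"tx": -0.0275, "ty": -0.018, "tz": 0.036, "wx": -0.001, "wy": 0, "wz": 0, "grip": 0.0}]'

```text
clock: 15.88
tcp_pos: [0.5574, -0.343, 0.1211]
tool_rot: [-0.0, 2.234, 0.0]
wrist_force: [-3.5, 0.9, 3.0]
opening: 0.013
```

```bash
python3 - <<'E'
from h import *
where(); favg(3); arc(275,330,r=.055,z=.027)
E
```

```text
t 15.88 foot r 0.0529 ang -84.3 z 0.0267 F [-3.52  0.94  3.03] q [-0.85  0.24 -0.77 -0.14  0.64 -0.61]
Favg [-1.67  1.25  3.53] sd [1.31 0.32 0.38] foot [ 0.0057 -0.0531  0.027 ]
[-0.0026, -0.001, 0.0038] [-0.0005, 0.001, 0.0016]
[-0.0058, 0.0002, 0.0078] [-0.0005, 0.001, 0.0016]
[-0.0089, 0.0019, 0.0118] [-0.0005, 0.001, 0.0016]
[-0.0118, 0.0041, 0.0156] [-0.0005, 0.001, 0.0016]
[-0.0146, 0.0067, 0.0192] [-0.0005, 0.001, 0.0016]
[-0.0173, 0.0097, 0.0226] [-0.0005, 0.001, 0.0016]
[-0.0198, 0.0132, 0.0257] [-0.0005, 0.001, 0.0016]
[-0.022, 0.017, 0.0286] [-0.0005, 0.001, 0.0016]
[-0.024, 0.0211, 0.0312] [-0.0005, 0.001, 0.0016]
[-0.0258, 0.0256, 0.0334] [-0.0005, 0.001, 0.0016]
```

Request:
carry_out --moves '[{"tx": -0.0025, "ty": -0.001, "tz": 0.004, "wx": 0, "wy": 0.001, "wz": 0.001, "grip": 0.0}, {"tx": -0.006, "ty": 0.0, "tz": 0.008, "wx": 0, "wy": 0.001, "wz": 0.001, "grip": 0.0}, {"tx": -0.009, "ty": 0.002, "tz": 0.012, "wx": 0, "wy": 0.001, "wz": 0.001, "grip": 0.0}, {"tx": -0.012, "ty": 0.004, "tz": 0.0155, "wx": 0, "wy": 0.001, "wz": 0.001, "grip": 0.0}, {"tx": -0.0145, "ty": 0.0065, "tz": 0.019, "wx": 0, "wy": 0.001, "wz": 0.001, "grip": 0.0}, {"tx": -0.0175, "ty": 0.0095, "tz": 0.0225, "wx": 0, "wy": 0.001, "wz": 0.001, "grip": 0.0}, {"tx": -0.02, "ty": 0.013, "tz": 0.0255, "wx": 0, "wy": 0.001, "wz": 0.001, "grip": 0.0}, {"tx": -0.022, "ty": 0.017, "tz": 0.0285, "wx": 0, "wy": 0.001, "wz": 0.001, "grip": 0.0}, {"tx": -0.024, "ty": 0.021, "tz": 0.031, "wx": 0, "wy": 0.001, "wz": 0.001, "grip": 0.0}, {"tx": -0.026, "ty": 0.0255, "tz": 0.0335, "wx": 0, "wy": 0.001, "wz": 0.001, "grip": 0.0}]'

```text
clock: 16.87
tcp_pos: [0.5989, -0.3173, 0.12]
tool_rot: [0.002, 2.237, 0.0]
wrist_force: [-4.9, 1.0, 1.6]
opening: 0.0132
```

```bash
python3 - <<'E'
from h import *
where(); favg(2); crops('14'); arc(330,390,r=.055,z=.027)
E
```

```text
t 16.87 foot r 0.0537 ang -30.0 z 0.0257 F [-4.88  1.04  1.56] q [-0.75  0.26 -0.77 -0.2   0.56 -0.52]
Favg [-4.17  2.77  1.95] sd [0.71 1.72 0.39] foot [ 0.0467 -0.0265  0.0258]
[-0.0029, 0.004, 0.0018] [0.0014, -0.002, -0.001]
[-0.0042, 0.0093, 0.0034] [0.0014, -0.002, -0.001]
[-0.0051, 0.0149, 0.0046] [0.0014, -0.002, -0.001]
[-0.0056, 0.0206, 0.0053] [0.0014, -0.002, -0.001]
[-0.0058, 0.0263, 0.0056] [0.0014, -0.002, -0.001]
[-0.0056, 0.0321, 0.0054] [0.0014, -0.002, -0.001]
[-0.005, 0.0378, 0.0047] [0.0014, -0.002, -0.001]
[-0.0041, 0.0433, 0.0035] [0.0014, -0.002, -0.001]
[-0.0028, 0.0487, 0.0019] [0.0014, -0.002, -0.001]
[-0.0012, 0.0538, -0.0002] [0.0014, -0.002, -0.001]
```

View pics/side14.png

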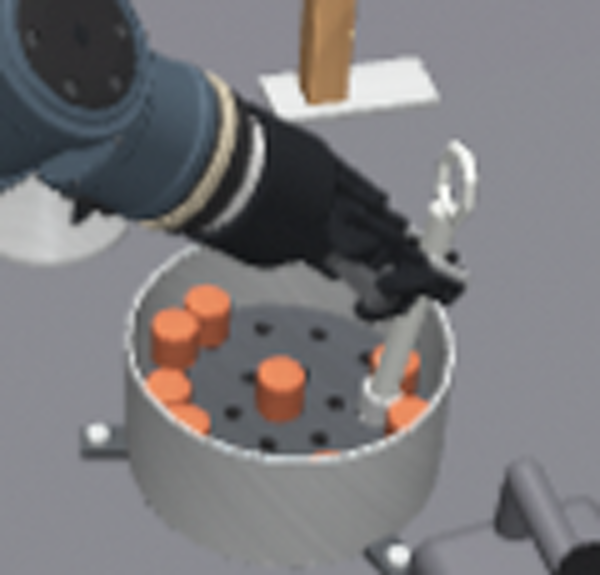

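```bash
python3 - <<'E'
from h import *
side=cap('side'); e=side['eye']
def rz(u,v,z): 
    d=rot(side)@np.array([(225+u/5-.5-side['cx'])/side['fx'],-(190+v/5-.5-side['cy'])/side['fy'],-1]); return e+d*(z-e[2])/d[2]
a=rz(457,178,.205); b=rz(382,385,.051); print((a-np.r_[PAN,0]).round(4),(b-np.r_[PAN,0]).round(4))
d=(a-b); print(np.degrees(np.arctan2(d[0],d[2])),np.degrees(np.arctan2(d[1],d[2])))
c=cap('wrist'); save(c,'w14.png'); P=pts(c); s=monitor.get_state(); T=R.from_rotvec(s['tool_rot']).as_matrix()
L=[]
for v in range(110,226,10):
    r=(P[v,240:276]-s['tcp_pos'])@T; r=r[(r[:,2]<-.0)&(r[:,2]>-.06)]
    if len(r): L.append(r.mean(0)); print(v,len(r),r.mean(0).round(4))
where()
E
```

```text
[ 0.0761 -0.0262  0.205 ] [ 0.0496 -0.0188  0.051 ]
9.756116673733155 -2.738694197098675
110 30 [ 0.0692  0.0019 -0.0115]
120 30 [ 0.0644  0.0019 -0.0142]
130 30 [ 0.0596  0.0019 -0.0168]
140 31 [ 0.0549  0.0016 -0.0189]
150 31 [ 0.0503  0.0016 -0.0216]
160 31 [ 0.0457  0.0016 -0.024 ]
170 30 [ 0.0412  0.0013 -0.0264]
180 31 [ 0.0367  0.001  -0.0287]
190 30 [ 0.0323  0.001  -0.031 ]
200 30 [ 0.028   0.0011 -0.0335]
210 32 [ 0.0237  0.0008 -0.0356]
220 31 [ 0.0194  0.001  -0.0378]
t 17.17 foot r 0.0537 ang -29.3 z 0.026 F [-3.61  4.96  2.04] q [-0.75  0.26 -0.77 -0.2   0.57 -0.52]
```

View pics/w14.png

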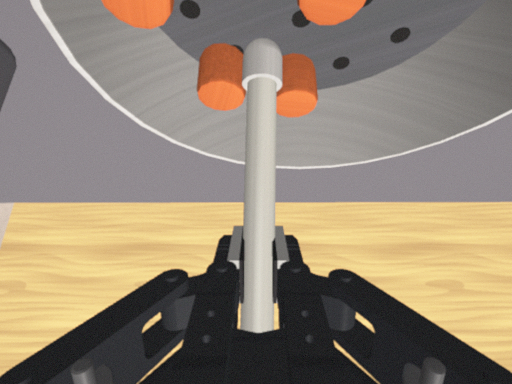

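The rod has turned about 2° in the grip, which puts the foot 4–5 mm nearer the robot and 1 mm higher. I'll update the tool model and continue to the far side.

```bash
sed -i 's/^F30=.*/F30=np.array([.1074,.0007,.0146])/' h.py; python3 - <<'E'
from h import *
where(); arc(330,380,r=.053,z=.0265)
E
```

```text
t 17.17 foot r 0.0496 ang -31.5 z 0.0268 F [-3.61  4.96  2.04] q [-0.75  0.26 -0.77 -0.2   0.57 -0.52]
[-0.0033, 0.0036, 0.0045] [0.0013, -0.002, -0.0011]
[-0.0044, 0.0079, 0.0059] [0.0013, -0.002, -0.0011]
[-0.0052, 0.0123, 0.007] [0.0013, -0.002, -0.0011]
[-0.0058, 0.0168, 0.0078] [0.0013, -0.002, -0.0011]
[-0.0062, 0.0214, 0.0082] [0.0013, -0.002, -0.0011]
[-0.0063, 0.026, 0.0084] [0.0013, -0.002, -0.0011]
[-0.0062, 0.0306, 0.0082] [0.0013, -0.002, -0.0011]
[-0.0058, 0.0352, 0.0078] [0.0013, -0.002, -0.0011]
[-0.0052, 0.0397, 0.007] [0.0013, -0.002, -0.0011]
[-0.0043, 0.0442, 0.0059] [0.0013, -0.002, -0.0011]
```

Request:
carry_out --moves '[{"tx": -0.0005, "ty": 0.0045, "tz": 0.0015, "wx": 0, "wy": 0, "wz": 0, "grip": 0.0}, {"tx": -0.001, "ty": 0.009, "tz": 0.002, "wx": 0, "wy": 0, "wz": 0, "grip": 0.0}, {"tx": -0.002, "ty": 0.0135, "tz": 0.003, "wx": 0, "wy": 0, "wz": 0, "grip": 0.0}, {"tx": -0.0025, "ty": 0.018, "tz": 0.004, "wx": 0, "wy": 0, "wz": 0, "grip": 0.0}, {"tx": -0.003, "ty": 0.0225, "tz": 0.0045, "wx": 0, "wy": 0, "wz": 0, "grip": 0.0}, {"tx": -0.003, "ty": 0.027, "tz": 0.0045, "wx": 0, "wy": 0, "wz": 0, "grip": 0.0}, {"tx": -0.003, "ty": 0.0315, "tz": 0.0045, "wx": 0, "wy": 0, "wz": 0, "grip": 0.0}, {"tx": -0.0025, "ty": 0.036, "tz": 0.004, "wx": 0, "wy": 0, "wz": 0, "grip": 0.0}, {"tx": -0.002, "ty": 0.0405, "tz": 0.003, "wx": 0, "wy": 0, "wz": 0, "grip": 0.0}, {"tx": -0.001, "ty": 0.0445, "tz": 0.002, "wx": 0, "wy": 0, "wz": 0, "grip": 0.0}]'

```text
clock: 18.0
tcp_pos: [0.6006, -0.2726, 0.1196]
tool_rot: [0.002, 2.237, -0.0]
wrist_force: [-7.1, -7.1, 5.1]
opening: 0.0132
```

```bash
cat >> h.py <<'E'
def rodline():
    c=cap('wrist'); P=pts(c); s=monitor.get_state(); T=R.from_rotvec(s['tool_rot']).as_matrix(); L=[]
    for v in range(120,226,5):
        r=(P[v,225:290]-s['tcp_pos'])@T; r=r[(r[:,2]<-.0)&(r[:,2]>-.06)&(abs(r[:,1])<.015)]
        if len(r)>15: L.append(r.mean(0))
    L=np.array(L); k=np.polyfit(L[:,0],L[:,2],1)[0]; ky=np.polyfit(L[:,0],L[:,1],1)[0]; print('rod angle',np.degrees(np.arctan(k)).round(1),'side',np.degrees(np.arctan(ky)).round(1)); return c
E
python3 - <<'E'
from h import *
where(); favg(2); crops('15'); c=rodline(); save(c,'w15.png')
where(); arc(20,75,r=.053,z=.0265)
E
```

```text
t 18.0 foot r 0.0474 ang 22.7 z 0.0262 F [-7.13 -7.06  5.1 ] q [-0.67  0.22 -0.84 -0.28  0.51 -0.45]
Favg [-7.17 -5.03  5.69] sd [0.04 2.03 0.59] foot [0.0435 0.0187 0.0261]
rod angle 25.9 side -0.8
t 18.25 foot r 0.0478 ang 24.4 z 0.0257 F [-4.74  0.23  2.56] q [-0.67  0.22 -0.84 -0.27  0.51 -0.45]
[-0.0032, 0.0033, 0.0025] [0.0023, -0.0035, -0.0022]
[-0.0017, 0.0078, 0.0006] [0.0023, -0.0035, -0.0022]
[0.0, 0.012, -0.0016] [0.0023, -0.0035, -0.0022]
[0.002, 0.016, -0.0041] [0.0023, -0.0035, -0.0022]
[0.0042, 0.0196, -0.0069] [0.0023, -0.0035, -0.0022]
[0.0067, 0.0229, -0.01] [0.0023, -0.0035, -0.0022]
[0.0093, 0.0257, -0.0133] [0.0023, -0.0035, -0.0022]
[0.012, 0.0282, -0.0168] [0.0023, -0.0035, -0.0022]
[0.0149, 0.0302, -0.0204] [0.0023, -0.0035, -0.0022]
[0.0179, 0.0317, -0.0242] [0.0023, -0.0035, -0.0022]
```

View pics/side15.png

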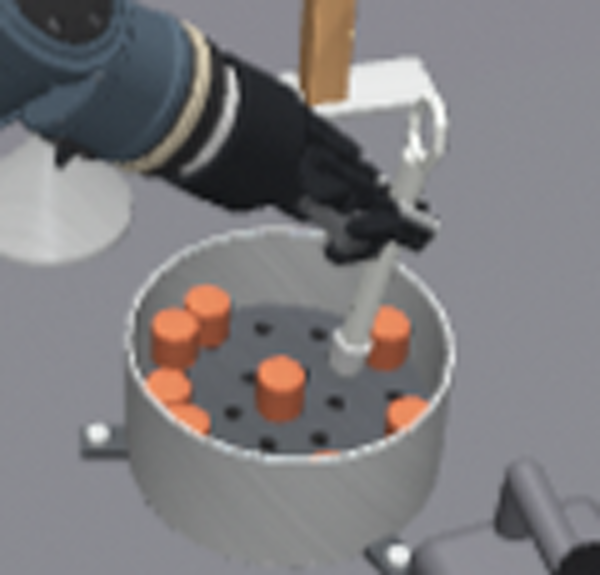

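View pics/w15.png

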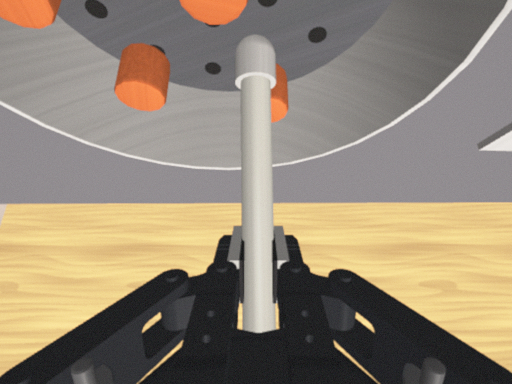

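The foot passed the far side at crop (350,350) with the plate pressed. The rod is now about 4° round in the grip, so I'll update the model and use a slightly smaller circle to avoid wedging pieces on the wall.

```bash
sed -i 's/^F30=.*/F30=np.array([.1088,.0,.0118])/' h.py; python3 - <<'E'
from h import *
where(); arc(25,80,r=.048,z=.0265)
E
```

```text
t 18.25 foot r 0.0447 ang 25.2 z 0.0263 F [-4.74  0.23  2.56] q [-0.67  0.22 -0.84 -0.27  0.51 -0.45]
[-0.0006, 0.0056, 0.0002] [0.0023, -0.0035, -0.0022]
[0.0009, 0.0094, -0.0018] [0.0023, -0.0035, -0.0022]
[0.0027, 0.013, -0.004] [0.0023, -0.0035, -0.0022]
[0.0047, 0.0163, -0.0065] [0.0023, -0.0035, -0.0022]
[0.0069, 0.0193, -0.0093] [0.0023, -0.0035, -0.0022]
[0.0092, 0.0219, -0.0123] [0.0023, -0.0035, -0.0022]
[0.0117, 0.0242, -0.0154] [0.0023, -0.0035, -0.0022]
[0.0143, 0.026, -0.0187] [0.0023, -0.0035, -0.0022]
[0.017, 0.0275, -0.0222] [0.0023, -0.0035, -0.0022]
[0.0198, 0.0285, -0.0257] [0.0023, -0.0035, -0.0022]
```

Request:
carry_out --newtons 120 --moves '[{"tx": -0.0005, "ty": 0.0055, "tz": 0.0, "wx": 0.001, "wy": -0.002, "wz": -0.001, "grip": 0.0}, {"tx": 0.001, "ty": 0.0095, "tz": -0.002, "wx": 0.002, "wy": -0.003, "wz": -0.002, "grip": 0.0}, {"tx": 0.0025, "ty": 0.013, "tz": -0.004, "wx": 0.002, "wy": -0.003, "wz": -0.002, "grip": 0.0}, {"tx": 0.0045, "ty": 0.0165, "tz": -0.0065, "wx": 0.002, "wy": -0.003, "wz": -0.002, "grip": 0.0}, {"tx": 0.007, "ty": 0.0195, "tz": -0.0095, "wx": 0.002, "wy": -0.003, "wz": -0.002, "grip": 0.0}, {"tx": 0.009, "ty": 0.022, "tz": -0.0125, "wx": 0.002, "wy": -0.003, "wz": -0.002, "grip": 0.0}, {"tx": 0.0115, "ty": 0.024, "tz": -0.0155, "wx": 0.002, "wy": -0.003, "wz": -0.002, "grip": 0.0}, {"tx": 0.0145, "ty": 0.026, "tz": -0.0185, "wx": 0.002, "wy": -0.003, "wz": -0.002, "grip": 0.0}, {"tx": 0.017, "ty": 0.0275, "tz": -0.022, "wx": 0.002, "wy": -0.003, "wz": -0.002, "grip": 0.0}, {"tx": 0.02, "ty": 0.0285, "tz": -0.0255, "wx": 0.002, "wy": -0.003, "wz": -0.002, "grip": 0.0}]'

```text
clock: 19.08
tcp_pos: [0.568, -0.2424, 0.1196]
tool_rot: [-0.001, 2.234, 0.001]
wrist_force: [3.6, -0.7, 5.1]
opening: 0.0129
```

```bash
python3 - <<'E'
from h import *
where(); favg(2); crops('16'); c=rodline(); save(c,'w16.png')
where(); arc(80,140,r=.048,z=.0265)
E
```

```text
t 19.08 foot r 0.0483 ang 80.1 z 0.0266 F [ 3.56 -0.67  5.09] q [-0.66  0.16 -0.94 -0.32  0.51 -0.45]
Favg [ 3.05 -0.32  4.28] sd [0.51 0.35 0.81] foot [0.0078 0.0477 0.0264]
rod angle 27.8 side -0.7
t 19.33 foot r 0.0482 ang 80.3 z 0.0261 F [1.04 0.67 3.9 ] q [-0.66  0.16 -0.94 -0.32  0.51 -0.45]
[0.0026, 0.0005, -0.0041] [0.0007, -0.0009, -0.0008]
[0.0057, 0.0005, -0.008] [0.0007, -0.0009, -0.0008]
[0.0088, 0.0001, -0.012] [0.0007, -0.0009, -0.0008]
[0.0119, -0.0009, -0.0159] [0.0007, -0.0009, -0.0008]
[0.0148, -0.0023, -0.0196] [0.0007, -0.0009, -0.0008]
[0.0177, -0.0043, -0.0233] [0.0007, -0.0009, -0.0008]
[0.0204, -0.0067, -0.0268] [0.0007, -0.0009, -0.0008]
[0.0229, -0.0096, -0.03] [0.0007, -0.0009, -0.0008]
[0.0252, -0.0129, -0.033] [0.0007, -0.0009, -0.0008]
[0.0274, -0.0166, -0.0357] [0.0007, -0.0009, -0.0008]
```

View pics/side16.png

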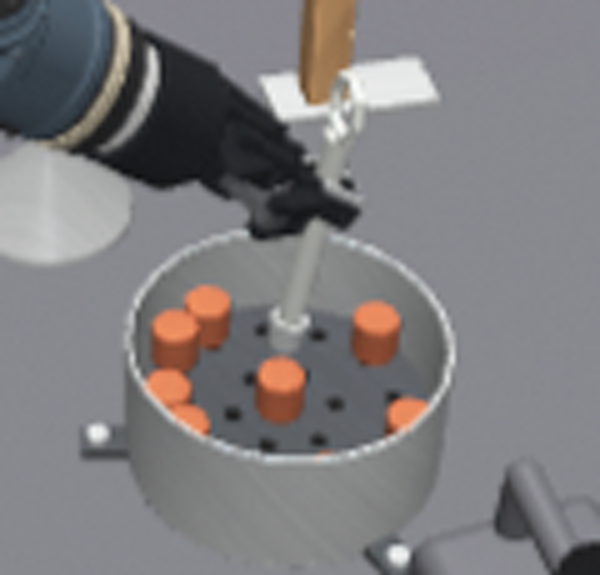

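The foot at crop (288,340) is at the left side, and the plate is still pressed about 6 mm.

Request:
carry_out --moves '[{"tx": 0.0025, "ty": 0.0, "tz": -0.004, "wx": 0, "wy": -0.001, "wz": 0, "grip": 0.0}, {"tx": 0.0055, "ty": 0.0, "tz": -0.008, "wx": 0, "wy": -0.001, "wz": 0, "grip": 0.0}, {"tx": 0.009, "ty": 0.0, "tz": -0.012, "wx": 0, "wy": -0.001, "wz": 0, "grip": 0.0}, {"tx": 0.012, "ty": -0.001, "tz": -0.016, "wx": 0, "wy": -0.001, "wz": 0, "grip": 0.0}, {"tx": 0.015, "ty": -0.0025, "tz": -0.0195, "wx": 0, "wy": -0.001, "wz": 0, "grip": 0.0}, {"tx": 0.0175, "ty": -0.0045, "tz": -0.0235, "wx": 0, "wy": -0.001, "wz": 0, "grip": 0.0}, {"tx": 0.0205, "ty": -0.0065, "tz": -0.027, "wx": 0, "wy": -0.001, "wz": 0, "grip": 0.0}, {"tx": 0.023, "ty": -0.0095, "tz": -0.03, "wx": 0, "wy": -0.001, "wz": 0, "grip": 0.0}, {"tx": 0.025, "ty": -0.013, "tz": -0.033, "wx": 0, "wy": -0.001, "wz": 0, "grip": 0.0}, {"tx": 0.0275, "ty": -0.0165, "tz": -0.0355, "wx": 0, "wy": -0.001, "wz": 0, "grip": 0.0}]'

```text
clock: 20.17
tcp_pos: [0.5224, -0.2592, 0.1191]
tool_rot: [0.001, 2.234, 0.002]
wrist_force: [1.9, 3.2, 3.9]
opening: 0.0133
```

```bash
python3 - <<'E'
from h import *
where(); favg(2); c=rodline(); where(); arc(140,200,r=.048,z=.0265)
E
```

```text
t 20.17 foot r 0.0485 ang 140.3 z 0.0261 F [1.9  3.22 3.94] q [-0.78  0.13 -0.97 -0.26  0.59 -0.54]
Favg [1.19 1.17 3.62] sd [0.71 2.04 0.32] foot [-0.0374  0.0306  0.0261]
rod angle 27.5 side -0.7
t 20.32 foot r 0.0477 ang 141.1 z 0.0262 F [-0.78 -1.2   2.87] q [-0.78  0.13 -0.96 -0.26  0.58 -0.54]
[0.0014, -0.003, -0.0024] [-0.0013, -0.0004, -0.0011]
[0.003, -0.0073, -0.0044] [-0.0013, -0.0004, -0.0011]
[0.0043, -0.0119, -0.0061] [-0.0013, -0.0004, -0.0011]
[0.0053, -0.0166, -0.0073] [-0.0013, -0.0004, -0.0011]
[0.006, -0.0215, -0.0082] [-0.0013, -0.0004, -0.0011]
[0.0063, -0.0265, -0.0087] [-0.0013, -0.0004, -0.0011]
[0.0064, -0.0315, -0.0088] [-0.0013, -0.0004, -0.0011]
[0.0061, -0.0365, -0.0084] [-0.0013, -0.0004, -0.0011]
[0.0055, -0.0415, -0.0076] [-0.0013, -0.0004, -0.0011]
[0.0046, -0.0463, -0.0065] [-0.0013, -0.0004, -0.0011]
```

Request:
carry_out --moves '[{"tx": 0.0015, "ty": -0.003, "tz": -0.0025, "wx": -0.001, "wy": 0, "wz": -0.001, "grip": 0.0}, {"tx": 0.003, "ty": -0.0075, "tz": -0.0045, "wx": -0.001, "wy": 0, "wz": -0.001, "grip": 0.0}, {"tx": 0.0045, "ty": -0.012, "tz": -0.006, "wx": -0.001, "wy": 0, "wz": -0.001, "grip": 0.0}, {"tx": 0.0055, "ty": -0.0165, "tz": -0.0075, "wx": -0.001, "wy": 0, "wz": -0.001, "grip": 0.0}, {"tx": 0.006, "ty": -0.0215, "tz": -0.008, "wx": -0.001, "wy": 0, "wz": -0.001, "grip": 0.0}, {"tx": 0.0065, "ty": -0.0265, "tz": -0.0085, "wx": -0.001, "wy": 0, "wz": -0.001, "grip": 0.0}, {"tx": 0.0065, "ty": -0.0315, "tz": -0.009, "wx": -0.001, "wy": 0, "wz": -0.001, "grip": 0.0}, {"tx": 0.006, "ty": -0.0365, "tz": -0.0085, "wx": -0.001, "wy": 0, "wz": -0.001, "grip": 0.0}, {"tx": 0.0055, "ty": -0.0415, "tz": -0.0075, "wx": -0.001, "wy": 0, "wz": -0.001, "grip": 0.0}, {"tx": 0.0045, "ty": -0.0465, "tz": -0.0065, "wx": -0.001, "wy": 0, "wz": -0.001, "grip": 0.0}]'

```text
clock: 21.15
tcp_pos: [0.5145, -0.3072, 0.1193]
tool_rot: [0.001, 2.235, -0.0]
wrist_force: [-0.7, 3.0, 3.4]
opening: 0.013
```

```bash
python3 - <<'E'
from h import *
where(); favg(2); c=rodline(); crops('17'); where(); arc(200,260,r=.050,z=.0265)
E
```

```text
t 21.15 foot r 0.0484 ang -159.3 z 0.0263 F [-0.71  2.95  3.36] q [-0.87  0.17 -0.89 -0.17  0.65 -0.63]
Favg [-0.3   0.91  3.45] sd [0.4  2.04 0.1 ] foot [-0.0449 -0.0178  0.0266]
rod angle 26.9 side -0.7
t 21.4 foot r 0.0483 ang -158.2 z 0.027 F [-0.39 -2.74  2.14] q [-0.87  0.16 -0.89 -0.17  0.65 -0.63]
[0.0005, -0.0041, 0.0002] [-0.0024, -0.0001, 0.0011]
[-0.0011, -0.0087, 0.0022] [-0.0024, -0.0001, 0.0011]
[-0.0029, -0.013, 0.0046] [-0.0024, -0.0001, 0.0011]
[-0.005, -0.0169, 0.0073] [-0.0024, -0.0001, 0.0011]
[-0.0074, -0.0205, 0.0103] [-0.0024, -0.0001, 0.0011]
[-0.01, -0.0236, 0.0136] [-0.0024, -0.0001, 0.0011]
[-0.0127, -0.0263, 0.0172] [-0.0024, -0.0001, 0.0011]
[-0.0156, -0.0285, 0.0209] [-0.0024, -0.0001, 0.0011]
[-0.0187, -0.0302, 0.0248] [-0.0024, -0.0001, 0.0011]
[-0.0218, -0.0314, 0.0288] [-0.0024, -0.0001, 0.0011]
```

View pics/side17.png

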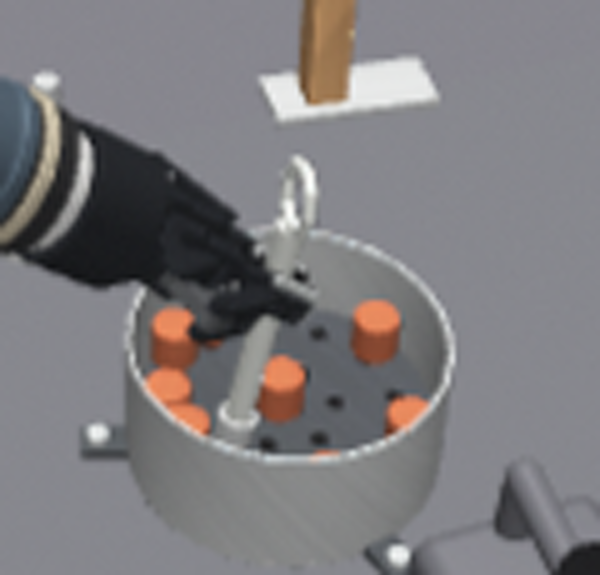

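Request:
carry_out --moves '[{"tx": 0.0005, "ty": -0.004, "tz": 0.0, "wx": -0.001, "wy": 0, "wz": 0.001, "grip": 0.0}, {"tx": -0.001, "ty": -0.0085, "tz": 0.002, "wx": -0.002, "wy": 0, "wz": 0.001, "grip": 0.0}, {"tx": -0.003, "ty": -0.013, "tz": 0.0045, "wx": -0.002, "wy": 0, "wz": 0.001, "grip": 0.0}, {"tx": -0.005, "ty": -0.017, "tz": 0.0075, "wx": -0.002, "wy": 0, "wz": 0.001, "grip": 0.0}, {"tx": -0.0075, "ty": -0.0205, "tz": 0.0105, "wx": -0.002, "wy": 0, "wz": 0.001, "grip": 0.0}, {"tx": -0.01, "ty": -0.0235, "tz": 0.0135, "wx": -0.002, "wy": 0, "wz": 0.001, "grip": 0.0}, {"tx": -0.0125, "ty": -0.0265, "tz": 0.017, "wx": -0.002, "wy": 0, "wz": 0.001, "grip": 0.0}, {"tx": -0.0155, "ty": -0.0285, "tz": 0.021, "wx": -0.002, "wy": 0, "wz": 0.001, "grip": 0.0}, {"tx": -0.0185, "ty": -0.03, "tz": 0.025, "wx": -0.002, "wy": 0, "wz": 0.001, "grip": 0.0}, {"tx": -0.022, "ty": -0.0315, "tz": 0.029, "wx": -0.002, "wy": 0, "wz": 0.001, "grip": 0.0}]'

```text
clock: 22.23
tcp_pos: [0.5516, -0.3389, 0.1192]
tool_rot: [0.0, 2.235, 0.001]
wrist_force: [-3.2, 4.8, 3.2]
opening: 0.013
```

```bash
python3 - <<'E'
from h import *
where(); favg(2); c=rodline(); where(); arc(260,315,r=.049,z=.0262)
E
```

```text
t 22.23 foot r 0.0495 ang -99.5 z 0.0262 F [-3.17  4.8   3.16] q [-0.86  0.23 -0.79 -0.15  0.64 -0.62]
Favg [-1.97  4.27  3.14] sd [1.2  0.53 0.02] foot [-0.0077 -0.0488  0.0263]
rod angle 27.0 side -0.0
t 22.38 foot r 0.0493 ang -99.1 z 0.0265 F [-0.23  3.45  3.37] q [-0.86  0.23 -0.79 -0.15  0.64 -0.62]
[-0.0022, -0.0002, 0.0034] [0.0012, 0.0003, 0.0004]
[-0.0051, -0.0004, 0.0071] [0.0012, 0.0003, 0.0004]
[-0.008, -0.0001, 0.0108] [0.0012, 0.0003, 0.0004]
[-0.0108, 0.0007, 0.0144] [0.0012, 0.0003, 0.0004]
[-0.0136, 0.0019, 0.018] [0.0012, 0.0003, 0.0004]
[-0.0164, 0.0035, 0.0215] [0.0012, 0.0003, 0.0004]
[-0.019, 0.0055, 0.0248] [0.0012, 0.0003, 0.0004]
[-0.0214, 0.008, 0.028] [0.0012, 0.0003, 0.0004]
[-0.0238, 0.0108, 0.031] [0.0012, 0.0003, 0.0004]
[-0.0259, 0.0139, 0.0337] [0.0012, 0.0003, 0.0004]
```

Request:
carry_out --moves '[{"tx": -0.002, "ty": 0.0, "tz": 0.0035, "wx": 0.001, "wy": 0, "wz": 0, "grip": 0.0}, {"tx": -0.005, "ty": 0.0, "tz": 0.007, "wx": 0.001, "wy": 0, "wz": 0, "grip": 0.0}, {"tx": -0.008, "ty": 0.0, "tz": 0.011, "wx": 0.001, "wy": 0, "wz": 0, "grip": 0.0}, {"tx": -0.011, "ty": 0.0005, "tz": 0.0145, "wx": 0.001, "wy": 0, "wz": 0, "grip": 0.0}, {"tx": -0.0135, "ty": 0.002, "tz": 0.018, "wx": 0.001, "wy": 0, "wz": 0, "grip": 0.0}, {"tx": -0.0165, "ty": 0.0035, "tz": 0.0215, "wx": 0.001, "wy": 0, "wz": 0, "grip": 0.0}, {"tx": -0.019, "ty": 0.0055, "tz": 0.025, "wx": 0.001, "wy": 0, "wz": 0, "grip": 0.0}, {"tx": -0.0215, "ty": 0.008, "tz": 0.028, "wx": 0.001, "wy": 0, "wz": 0, "grip": 0.0}, {"tx": -0.024, "ty": 0.011, "tz": 0.031, "wx": 0.001, "wy": 0, "wz": 0, "grip": 0.0}, {"tx": -0.026, "ty": 0.014, "tz": 0.0335, "wx": 0.001, "wy": 0, "wz": 0, "grip": 0.0}]'

```text
clock: 23.22
tcp_pos: [0.5938, -0.324, 0.1185]
tool_rot: [0.001, 2.236, 0.001]
wrist_force: [-5.5, 1.0, 1.3]
opening: 0.013
```

```bash
python3 - <<'E'
from h import *
where(); favg(2); c=rodline(); crops('18'); where(); arc(315,360,r=.047,z=.0262)
E
```

```text
t 23.22 foot r 0.048 ang -44.9 z 0.0256 F [-5.48  1.03  1.34] q [-0.77  0.26 -0.77 -0.2   0.58 -0.54]
Favg [-5.22  1.45  2.07] sd [0.26 0.42 0.74] foot [ 0.0341 -0.0335  0.0255]
rod angle 24.2 side 0.9
t 23.47 foot r 0.0476 ang -44.4 z 0.0256 F [-3.8   2.75  2.33] q [-0.77  0.26 -0.77 -0.2   0.58 -0.54]
[-0.0015, 0.0029, 0.0009] [0.002, -0.001, -0.0008]
[-0.0029, 0.0058, 0.0027] [0.002, -0.001, -0.0008]
[-0.0042, 0.0088, 0.0043] [0.002, -0.001, -0.0008]
[-0.0053, 0.0121, 0.0058] [0.002, -0.001, -0.0008]
[-0.0063, 0.0154, 0.007] [0.002, -0.001, -0.0008]
[-0.007, 0.0189, 0.008] [0.002, -0.001, -0.0008]
[-0.0077, 0.0224, 0.0088] [0.002, -0.001, -0.0008]
[-0.0081, 0.026, 0.0094] [0.002, -0.001, -0.0008]
[-0.0084, 0.0297, 0.0097] [0.002, -0.001, -0.0008]
[-0.0085, 0.0334, 0.0098] [0.002, -0.001, -0.0008]
```

View pics/side18.png

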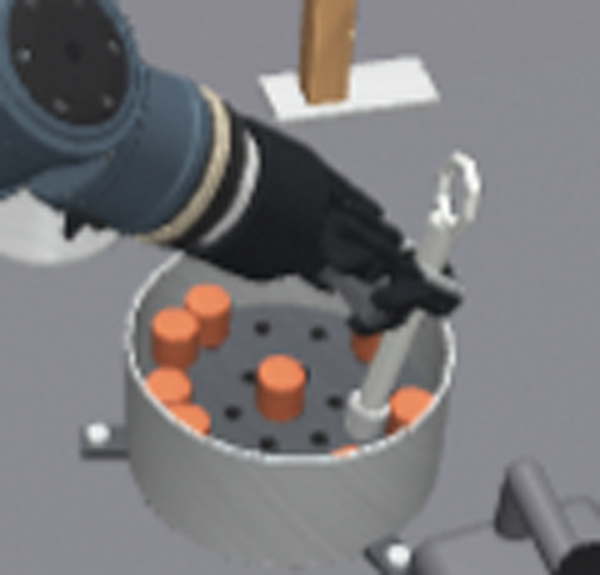

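```bash
sed -i 's/^F30=.*/F30=np.array([.110,.0,.0093])/' h.py; python3 - <<'E'
from h import *
where(); arc(313,368,r=.046,z=.0262)
E
```

```text
t 23.47 foot r 0.0457 ang -46.8 z 0.0262 F [-3.8   2.75  2.33] q [-0.77  0.26 -0.77 -0.2   0.58 -0.54]
[-0.0019, 0.0029, 0.0024] [0.002, -0.001, -0.0008]
[-0.0036, 0.0064, 0.0046] [0.002, -0.001, -0.0008]
[-0.0051, 0.01, 0.0065] [0.002, -0.001, -0.0008]
[-0.0064, 0.0139, 0.0081] [0.002, -0.001, -0.0008]
[-0.0074, 0.018, 0.0094] [0.002, -0.001, -0.0008]
[-0.0082, 0.0223, 0.0105] [0.002, -0.001, -0.0008]
[-0.0087, 0.0266, 0.0111] [0.002, -0.001, -0.0008]
[-0.009, 0.031, 0.0115] [0.002, -0.001, -0.0008]
[-0.009, 0.0354, 0.0115] [0.002, -0.001, -0.0008]
[-0.0088, 0.0398, 0.0112] [0.002, -0.001, -0.0008]
```

Request:
carry_out --moves '[{"tx": -0.002, "ty": 0.003, "tz": 0.0025, "wx": 0.001, "wy": 0, "wz": 0, "grip": 0.0}, {"tx": -0.0035, "ty": 0.0065, "tz": 0.0045, "wx": 0.001, "wy": 0, "wz": 0, "grip": 0.0}, {"tx": -0.005, "ty": 0.01, "tz": 0.0065, "wx": 0.001, "wy": 0, "wz": 0, "grip": 0.0}, {"tx": -0.0065, "ty": 0.014, "tz": 0.008, "wx": 0.001, "wy": 0, "wz": 0, "grip": 0.0}, {"tx": -0.0075, "ty": 0.018, "tz": 0.0095, "wx": 0.001, "wy": 0, "wz": 0, "grip": 0.0}, {"tx": -0.008, "ty": 0.0225, "tz": 0.0105, "wx": 0.001, "wy": 0, "wz": 0, "grip": 0.0}, {"tx": -0.0085, "ty": 0.0265, "tz": 0.011, "wx": 0.001, "wy": 0, "wz": 0, "grip": 0.0}, {"tx": -0.009, "ty": 0.031, "tz": 0.0115, "wx": 0.001, "wy": 0, "wz": 0, "grip": 0.0}, {"tx": -0.009, "ty": 0.034, "tz": 0.0115, "wx": 0.001, "wy": 0, "wz": 0, "grip": 0.0}, {"tx": -0.009, "ty": 0.034, "tz": 0.0115, "wx": 0.001, "wy": 0, "wz": 0, "grip": 0.0}]'

```text
clock: 24.3
tcp_pos: [0.6087, -0.2886, 0.119]
tool_rot: [-0.001, 2.234, 0.002]
wrist_force: [0.4, 0.0, 2.2]
opening: 0.0131
```

```bash
python3 - <<'E'
from h import *
where(); favg(3); c=rodline(); save(c,'w19.png'); crops('19'); where()
E
```

```text
t 24.3 foot r 0.0463 ang 1.8 z 0.0266 F [0.38 0.02 2.22] q [-0.69  0.24 -0.81 -0.26  0.53 -0.47]
Favg [0.53 0.54 2.67] sd [0.13 0.36 0.44] foot [0.0462 0.0014 0.0265]
rod angle 25.9 side 0.5
t 24.6 foot r 0.046 ang 1.2 z 0.0263 F [1.02 2.18 3.77] q [-0.69  0.25 -0.81 -0.26  0.53 -0.47]
```

View pics/side19.png

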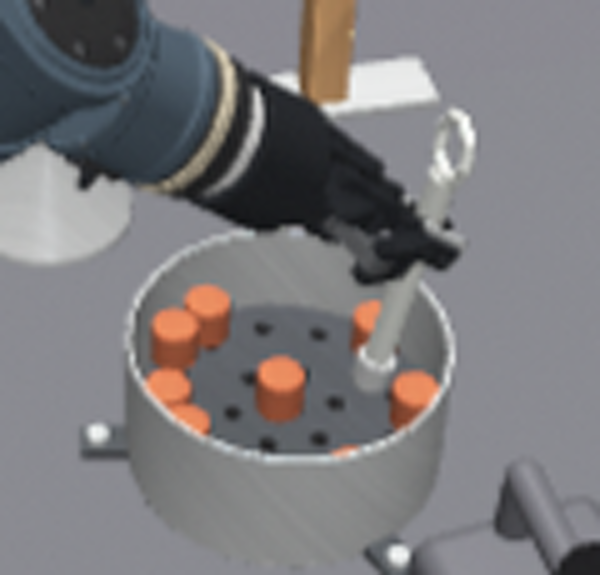

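View pics/w19.png

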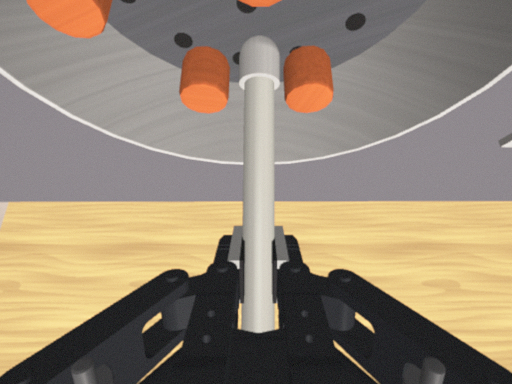

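The foot is back at the far side between two pieces, with the plate about 4–5 mm down. I'll check how far the pieces have moved.

```bash
python3 - <<'E'
from h import *
c=cap('side'); e=c['eye']
for u,v in [(208,298),(175,325),(168,383),(188,418),(345,460),(413,385),(375,312),(280,368)]:
    p=ray(c,225+u/5-.5,190+v/5-.5,.057)[:2]-PAN; print((u,v),(p*1000).round(),round(np.hypot(*p)*1000),round(np.degrees(np.arctan2(p[1],p[0]))))
E
```

```text
(208, 298) [-27.  70.] 75 111
(175, 325) [-52.  53.] 74 135
(168, 383) [-69.  10.] 70 172
(188, 418) [-66. -19.] 69 -164
(345, 460) [  7. -71.] 71 -84
(413, 385) [ 64. -29.] 70 -24
(375, 312) [65. 32.] 72 26
(280, 368) [-4.  4.] 6 139
```

Only the centre piece (6 mm) and one near piece (about 13 mm) stayed put. The other six moved 37–84 mm, so both groups of four must include pieces over 25 mm from their start. Now I'll lean the rod toward the far wall by pitching about the foot, easing off the plate, before releasing.

```bash
sed -i 's/^F30=.*/F30=np.array([.1095,.0,.0105])/' h.py; python3 - <<'E'
from h import *
where()
plan([(tcp_for(np.r_[PAN+[.045-.0005*i,.001],.0265+.0004*i],0,38+2*i),tool(0,38+2*i)) for i in range(1,9)],nd=4)
print(ik(tcp_for(np.r_[PAN+[.041,.001],.03],0,54),tool(0,54)[:,2])[0].round(2))
E
```

```text
t 24.65 foot r 0.0471 ang 1.2 z 0.0259 F [1.17 2.11 3.56] q [-0.69  0.25 -0.81 -0.26  0.53 -0.47]
[0.0005, 0.0002, 0.001] [0.0016, 0.034, -0.001]
[0.0004, 0.0002, 0.0042] [0.0016, 0.0689, -0.001]
[0.0003, 0.0002, 0.0074] [0.0017, 0.1038, -0.0009]
[0.0004, 0.0002, 0.0106] [0.0017, 0.1387, -0.0009]
[0.0006, 0.0002, 0.0138] [0.0017, 0.1736, -0.0009]
[0.001, 0.0002, 0.017] [0.0017, 0.2085, -0.0009]
[0.0015, 0.0001, 0.0202] [0.0017, 0.2434, -0.0008]
[0.0021, 0.0001, 0.0233] [0.0017, 0.2783, -0.0008]
[-0.59  0.27 -0.52  0.24  0.33]
```

Request:
carry_out --moves '[{"tx": 0.0, "ty": 0, "tz": 0.001, "wx": 0.001, "wy": 0.034, "wz": 0, "grip": 0.0}, {"tx": 0.0, "ty": 0, "tz": 0.004, "wx": 0.001, "wy": 0.069, "wz": 0, "grip": 0.0}, {"tx": 0.0, "ty": 0, "tz": 0.0075, "wx": 0.001, "wy": 0.104, "wz": 0, "grip": 0.0}, {"tx": 0.0, "ty": 0, "tz": 0.0105, "wx": 0.001, "wy": 0.139, "wz": 0, "grip": 0.0}, {"tx": 0.0005, "ty": 0, "tz": 0.014, "wx": 0.001, "wy": 0.174, "wz": 0, "grip": 0.0}, {"tx": 0.001, "ty": 0, "tz": 0.017, "wx": 0.001, "wy": 0.209, "wz": 0, "grip": 0.0}, {"tx": 0.0015, "ty": 0, "tz": 0.02, "wx": 0.001, "wy": 0.243, "wz": 0, "grip": 0.0}, {"tx": 0.002, "ty": 0, "tz": 0.0235, "wx": 0.001, "wy": 0.278, "wz": 0, "grip": 0.0}, {"tx": 0.002, "ty": 0, "tz": 0.0235, "wx": 0.001, "wy": 0.278, "wz": 0, "grip": 0.0}]'

```text
clock: 25.4
tcp_pos: [0.6272, -0.2897, 0.1033]
tool_rot: [-0.001, 2.513, 0.0]
wrist_force: [1.0, -0.5, 1.8]
opening: 0.0127
```

```bash
python3 - <<'E'
from h import *
where(); favg(3); c=rodline(); save(c,'w20.png'); crops('20'); st()
E
```

```text
t 25.4 foot r 0.0428 ang 0.4 z 0.0305 F [ 1.03 -0.46  1.83] q [-0.59  0.27 -0.51  0.25  0.33 -0.49]
Favg [ 1.62 -0.69  1.8 ] sd [0.72 0.19 0.03] foot [0.0423 0.0004 0.03  ]
rod angle 27.9 side 0.8
t 25.7 p [ 0.6252 -0.2892  0.1024] q [-0.59  0.27 -0.52  0.24  0.33 -0.49] F [ 3.15 -0.42  2.59] M [-0.14 -0.13 -0.06] open 0.0131
z [[-0.809, 0.0, 0.588], [0.001, 1.0, 0.001], [-0.588, 0.001, -0.809]]
```

View pics/side20.png

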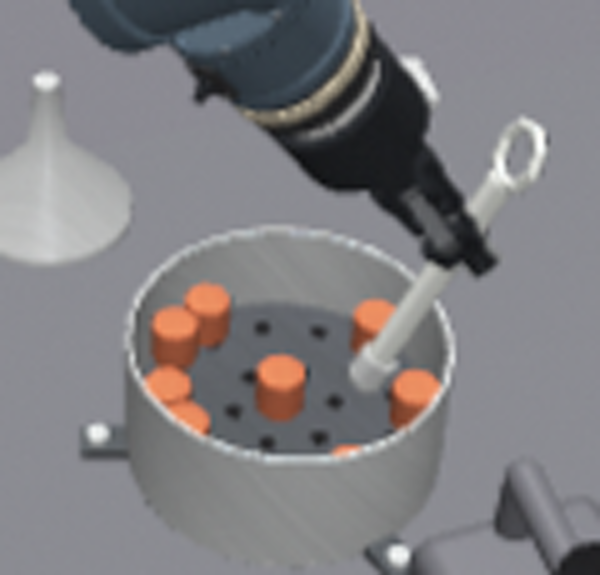

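View pics/w20.png

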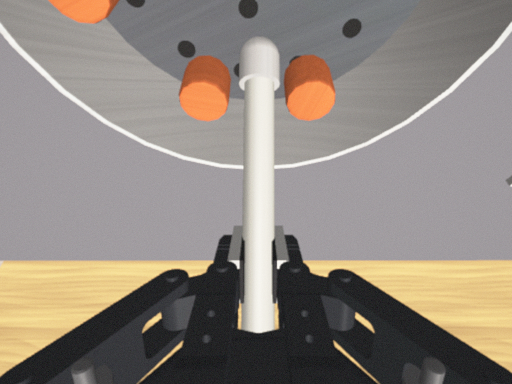

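The rod leans about 27° with the shaft just short of the far rim. I'll ease the plate load off by 2–3 mm, then open slowly.

Request:
carry_out --newtons 20 --moves '[{"tx": -0.001, "ty": 0, "tz": -0.001, "wx": 0, "wy": 0, "wz": 0, "grip": 0.0}, {"tx": -0.002, "ty": 0, "tz": -0.002, "wx": 0, "wy": 0, "wz": 0, "grip": 0.0}, {"tx": -0.002, "ty": 0, "tz": -0.002, "wx": 0, "wy": 0, "wz": 0, "grip": 0.018}, {"tx": -0.002, "ty": 0, "tz": -0.002, "wx": 0, "wy": 0, "wz": 0, "grip": 0.022}, {"tx": -0.002, "ty": 0, "tz": -0.002, "wx": 0, "wy": 0, "wz": 0, "grip": 0.03}, {"tx": -0.002, "ty": 0, "tz": -0.002, "wx": 0, "wy": 0, "wz": 0, "grip": 0.045}, {"tx": -0.002, "ty": 0, "tz": -0.002, "wx": 0, "wy": 0, "wz": 0, "grip": 0.06}, {"tx": -0.002, "ty": 0, "tz": -0.002, "wx": 0, "wy": 0, "wz": 0, "grip": 0.06}, {"tx": -0.002, "ty": 0, "tz": -0.002, "wx": 0, "wy": 0, "wz": 0, "grip": 0.06}]'

```text
clock: 26.45
tcp_pos: [0.6256, -0.2892, 0.1051]
tool_rot: [0.001, 2.513, 0.001]
wrist_force: [-0.2, -0.3, -0.9]
opening: 0.0603
```

```bash
python3 - <<'E'
from h import *
c=cap('wrist'); save(c,'w21.png'); crops('21'); st()
E
```

```text
t 26.6 p [ 0.6257 -0.2892  0.1052] q [-0.59  0.26 -0.51  0.25  0.33 -0.49] F [0.27 0.14 0.53] M [-0.02  0.51 -0.07] open 0.0599
z [[-0.809, 0.0, 0.588], [0.001, 1.0, 0.001], [-0.588, 0.001, -0.809]]
```

View pics/side21.png

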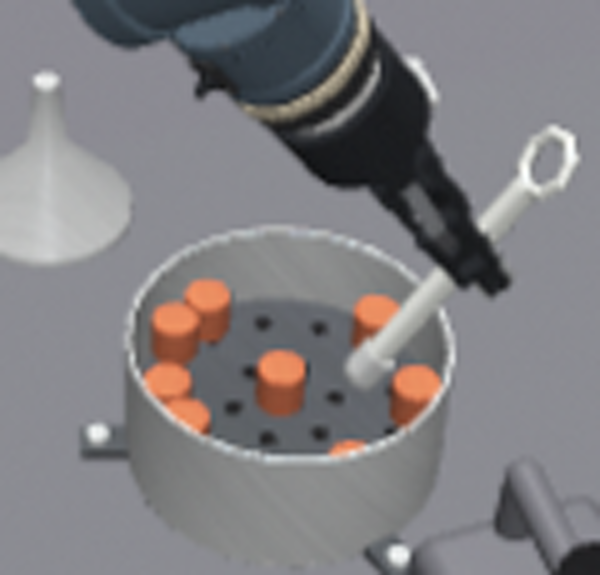

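View pics/w21.png

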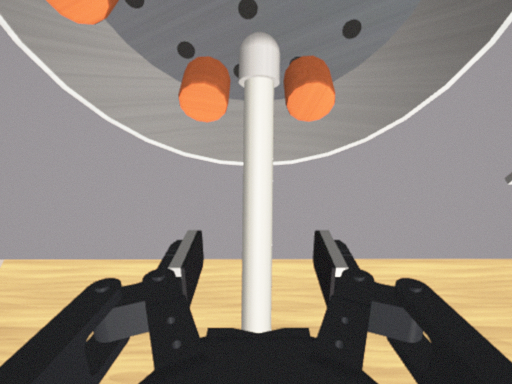

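Released: the rod rests on the far rim between the open fingers, and the foot is at crop (362,375). Backing off along −tool z.

Request:
carry_out --moves '[{"tx": 0, "ty": 0, "tz": -0.01, "wx": 0, "wy": 0, "wz": 0, "grip": 0.06}, {"tx": 0, "ty": 0, "tz": -0.025, "wx": 0, "wy": 0, "wz": 0, "grip": 0.06}, {"tx": 0, "ty": 0, "tz": -0.04, "wx": 0, "wy": 0, "wz": 0, "grip": 0.06}, {"tx": 0, "ty": 0, "tz": -0.06, "wx": 0, "wy": 0, "wz": 0, "grip": 0.06}, {"tx": 0, "ty": 0, "tz": -0.08, "wx": 0, "wy": 0, "wz": 0, "grip": 0.06}, {"tx": 0, "ty": 0, "tz": -0.1, "wx": 0, "wy": 0, "wz": 0, "grip": 0.06}, {"tx": 0, "ty": 0, "tz": -0.12, "wx": 0, "wy": 0, "wz": 0, "grip": 0.06}, {"tx": 0, "ty": 0, "tz": -0.13, "wx": 0, "wy": 0, "wz": 0, "grip": 0.06}, {"tx": 0, "ty": 0, "tz": -0.13, "wx": 0, "wy": 0, "wz": 0, "grip": 0.06}, {"tx": 0, "ty": 0, "tz": -0.13, "wx": 0, "wy": 0, "wz": 0, "grip": 0.06}]'

```text
clock: 27.43
tcp_pos: [0.5492, -0.2896, 0.2108]
tool_rot: [0.001, 2.512, 0.0]
wrist_force: [0.3, 0.4, 0.0]
opening: 0.0603
```

```bash
python3 - <<'E'
from h import *
crops('22'); st()
c=cap('side'); save(c,'s22.png'); e=c['eye']
for u,v,z in [(207,298,.06),(175,320,.06),(168,380,.06),(186,415,.06),(347,450,.06),(415,382,.06),(377,310,.06),(280,366,.06),(362,370,.045),(550,160,.18)]:
    p=ray(c,225+u/5-.5,190+v/5-.5,z)[:2]-PAN; print((u,v),(p*1000).round(),round(np.hypot(*p)*1000))
c=cap('scene'); save(c,'sc22.png')
E
```

```text
t 27.53 p [ 0.5491 -0.289   0.2093] q [-0.68  0.06 -0.45  0.55  0.38 -0.58] F [0.51 0.72 0.83] M [-0.01  0.58 -0.04] open 0.0603
z [[-0.809, 0.0, 0.588], [0.001, 1.0, 0.001], [-0.588, 0.002, -0.809]]
(207, 298) [-28.  67.] 73
(175, 320) [-52.  54.] 75
(168, 380) [-70.   9.] 70
(186, 415) [-68. -19.] 70
(347, 450) [ 10. -67.] 68
(415, 382) [ 65. -30.] 71
(377, 310) [65. 30.] 72
(280, 366) [-5.  3.] 6
(362, 370) [45.  1.] 45
(550, 160) [146.   1.] 146
```

View pics/s22.png

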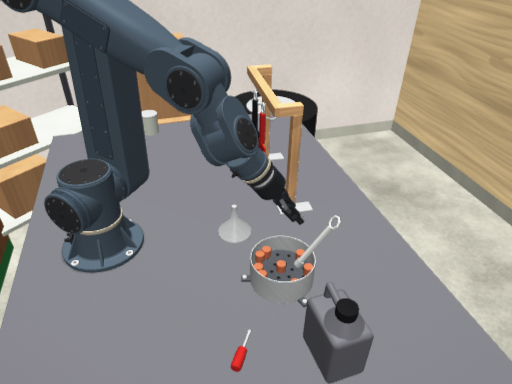

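View pics/sc22.png

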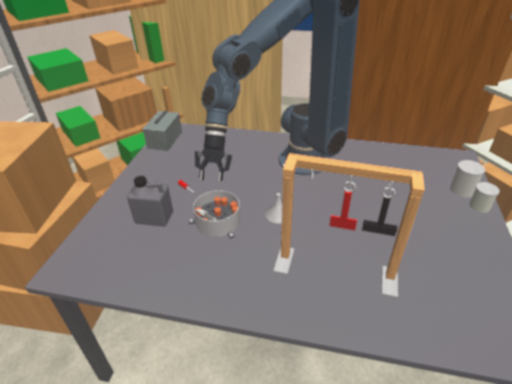

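View pics/side22.png

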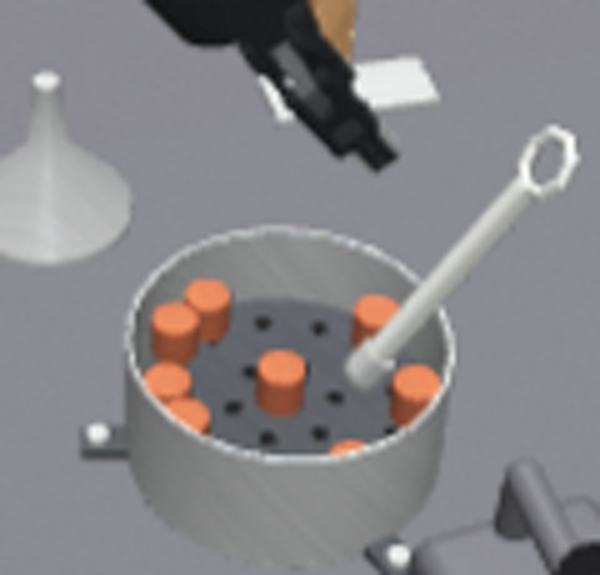

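The final views show the rod leaning still on the far rim, with its foot about 45 mm from the pan's axis. All eight pieces are inside, the gripper is clear, and the bystanders are where they were. Handing in.

```bash
python3 - <<'E'
from h import *
print(env.hand_in())
E
```

```text
the job is handed in; nothing more can be done
None
```

The rod was taken off its hook, made two anticlockwise turns in the pan and was left leaning on the far wall. The job was handed in at about 27.5 s of the 72 s limit; no verdict is reported.

**What I did**
- **Grasp:** the first grasp closed on air. The reported TCP was about 36 mm ahead of where the images showed the fingers. I advanced 37 mm along the tool and the second grasp held.
- **Stir:** I set the foot down between the two far pieces and circled far, left, near, right and back to far, twice. The planned radius was 53–60 mm on the first turn and 46–50 mm on the second.
- **Release:** I pitched the rod about 27° toward the far rim, eased off the plate, opened the fingers and backed away.

**Last checks**
- The rod is leaning on the far rim with its foot about 45 mm from the pan axis.
- All eight pieces are in the pan, within about 75 mm of its axis. Six moved 37–84 mm; the centre piece (about 6 mm) and one near piece (about 13 mm) barely moved.
- By eye, the jug, funnel, screwdriver, scraper and squeegee are where they started; I did not measure them again at the end.

**What was less certain**
- **Plate depth:** it was inferred from wrist force, mostly 3–6 mm with one reading near 8 mm (limit 13 mm). I took no settled force reading inside the first left-side pass. One reading at the end of that pass dipped while two pieces were wedged against the wall, then recovered.
- **Rod slip:** side forces of 5–8 N turned the rod 2–6° in the grip, so the foot ran a few millimetres inside the planned circle. I corrected for this along the way.

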